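Level the two-pan balance by exchanging counterweights between pans

ROBOT

A 7-joint arm with a two-finger parallel gripper is mounted at the origin on the work surface. World frame = base frame: x ahead of the robot, y to its left, z up, the work surface at z = 0. Lengths are in m, angles in rad, forces in N, time in s.
With the tool pointing down it reaches from about 0.425 to 0.875 m from the base axis. Payload 8.4 kg.
Tool frame: the origin (TCP) lies midway between the tips of the shut fingers; the grasp point (between the pads) lies 19 mm behind it; z points along the fingers, x is the direction in which the jaws open and shut, and the axes are right-handed (so a half turn about z gives the same grasp; the last joint's range is limited). The gripper opens to 85 mm and grips with 20 to 120 N. Pads are 22 mm wide; open, the fingers measure 114 mm over their backs; the gripper's body (76 mm by 85 mm) begins 54 mm behind the grasp point. The pads swing forward as they close: fully open they stand 13 mm farther back than shut.
Start: joints at [1.161, 0.333, 0.04, 1.465, -0.013, 1.343, -0.059], TCP at [0.199, -0.619, 0.231] pointing down, gripper open.
Joint ranges: [-2.58, 2.58], [-0.38, 2.09], [-1.3, 1.39], [0.25, 2.4], [-1.5, 4.64], [0.08, 2.09], [-2.65, 2.65]. Speed limits (rad/s): [2.22, 2.22, 2.79, 2.79, 3.14, 3.14, 3.14].

INTERFACE

Orientations are given as a rotation vector (axis times angle).
In Python, from workcell import r gives the robot as it stands.
- The arm moves only by the tool send_rows, never from a script. Its argument "deltas" is a list of rows, each a list of 3 entries, a list of its own where there are three numbers: the finger opening in mm, from 0 to 85.4, then the shift along the tool's x, y, z in mm, then the turn, a rotation vector about the tool's x, y, z in rad. In form: [[hand, [dx, dy, dz], [rx, ry, rz]], ...]. A call has 1 to 5 rows; each row shifts and turns the commanded pose from where the row before left it, along the tool's axes as they then stand; what a row does not reach is not made up. A row lasts 1/12 s, in which the tool goes at most 41.7 mm and 7.16 degrees, less where a joint would pass 70% of its speed; a pose out of reach is approached as far as the arm can. A call is refused whole if a number of a shift passes 41.7 or a number of a turn 0.125, either way. A call with a gripper value outside its range is refused whole. The fingers move at their own pace and stop on an object; "force" is the grip in N (left out, the last holds). Time passes only in rows, so rows that do not move let the fingers close. It gives the time, the measured TCP pose, the force and the opening at its end, in the units of the state.
- r.read_state(): the state, without advancing time (a new reading comes with each control period).
- r.grab_frame(name): name is "scene" or "top" or "wrist"; returns the picture (384x512x3 uint8, red, green, blue); there is no depth.
- r.camera_model(name): a dict with "mtx" (3x3 intrinsics, pixels), "k1" (the pictures are not rectified: a ray, as slopes to the right and down, at radius r is drawn at 1 + k1 r^2 times it, then the intrinsics apply), "rvec" (rotation vector, rad) and "tvec" (3), from world to camera coordinates, as OpenCV has them; the wrist camera has in their place "T_tool_cam" (4x4, takes a point from camera to tool coordinates, whose origin is the TCP and whose axes are the tool frame's). Camera axes: x right, y down, z forward; pixel columns grow to the right and rows downward; lengths in m; the calibration is good to about 2 mm. A picture is of the moment at which its call begins: read the wrist's pose just before it. camera_model takes no time and is no camera call.
- r.finish_job(): hands the job in, once; it reports no verdict.
The state is a dict: "time": time; "joints": joint angles; "joint_vel": joint speeds; "joint_efforts": joint torques, N m; "tool_pos": TCP position; "tcp_rot": TCP orientation; "contact_force": force on the tool from outside, world axes, zero at the start; "ft_torque": the same for the moment, N m; "grip_width": finger opening in m.
Only numpy, scipy, OpenCV 4.12 (cv2) and the standard library are available. Lean on these libraries where they do the work, as an engineer would, in place of code of your own. Each camera call takes 0.05 s, during which the arm holds its last target.

TASK

The two-pan balance on the bench is out of level. Exchange one steel weight of one pan for one of the other, so that the pans settle level: seat each weight you carry across fully down in the empty bore of the other pan's white block, feeling for the bore gently because the blocks are not centred, and leave the other two weights standing upright on their trays. Never press hard on a pan, and leave the other things on the bench where they are.

Things in the scene. Friction and masses are not known exactly. Their poses are not given: they have to be found in the camera images.
- balance: two-pan laboratory balance, fixed to the bench: white housing 200 x 400 mm, top 50 mm above the bench, pointer and scale plate in the middle reaching 144 mm above the bench. Origin: centre of its underside; x points away from the robot (about), y from the right pan to the left pan, z up. Pan centres lie at y = +140 mm and -140 mm; with the beam level their tray floors are 90 mm above the bench
- beam (a joint): tilt of the balance beam, rad: 0 when the pans are level, positive when the left (+y) pan is up; each pan is 140 mm from the pivot, so its tray floor stands 90 mm plus (left) or minus (right) 140 mm x tilt above the bench. About 0.035 rad for 100 g of difference, stops at +-0.086. Where on a pan a weight stands does not matter
- pan_l: the left pan of the balance (+ y): steel tray 180 x 116 mm with a 4 mm rim, always level, riding straight up and down with the beam. Origin: centre of the tray floor, on which weights stand; axes as the balance. It yields like a soft spring, about 200 N/m, down to a hard stop 12 mm below level. A white block with an empty bore sits in its middle
- pan_r: the right pan of the balance (- y): steel tray 180 x 116 mm with a 4 mm rim, always level, riding straight up and down with the beam. Origin: centre of the tray floor, on which weights stand; axes as the balance. It yields like a soft spring, about 200 N/m, down to a hard stop 12 mm below level. A white block with an empty bore sits in its middle
- slot_l (a point): middle of the left pan's block guide, level with the block's top, 14 mm above the tray floor. The white block (44 x 74 mm) has an upright bore 28.5 mm wide, 11 mm deep, square mouth. It slides stiffly (about 5 N) along y: the bore's axis is at x = 0 but up to 14 mm either side of this point in y, not measured: look, or feel for it with the weight lightly pressed on the block's top
- slot_r (a point): middle of the right pan's block guide, level with the block's top, 14 mm above the tray floor. The white block (44 x 74 mm) has an upright bore 28.5 mm wide, 11 mm deep, square mouth. It slides stiffly (about 5 N) along y: the bore's axis is at x = 0 but up to 14 mm either side of this point in y, not measured: look, or feel for it with the weight lightly pressed on the block's top
- w100_mid (a point): bare steel counterweight, about 100 g: plain cylinder 26 mm in diameter and 17 mm tall (small bevel on the foot) with a grip stem 14 mm in diameter and 24 mm tall on top, 41 mm tall in all; grasp it by the stem. This point is half-way up on its axis, 20.5 mm above its foot; z up. Starts standing on the tray floor of either pan, at the near or the far end of it
- w150_mid (a point): bare steel counterweight, about 150 g: plain cylinder 26 mm in diameter and 29 mm tall (small bevel on the foot) with a grip stem 14 mm in diameter and 24 mm tall on top, 53 mm tall in all; grasp it by the stem. This point is half-way up on its axis, 26.5 mm above its foot; z up. Starts standing on the tray floor of either pan, at the near or the far end of it
- w200_mid (a point): bare steel counterweight, about 200 g: plain cylinder 26 mm in diameter and 41 mm tall (small bevel on the foot) with a grip stem 14 mm in diameter and 24 mm tall on top, 65 mm tall in all; grasp it by the stem. This point is half-way up on its axis, 32.5 mm above its foot; z up. Starts standing on the tray floor of either pan, at the near or the far end of it
- w250_mid (a point): bare steel counterweight, about 250 g: plain cylinder 26 mm in diameter and 53 mm tall (small bevel on the foot) with a grip stem 14 mm in diameter and 24 mm tall on top, 77 mm tall in all; grasp it by the stem. This point is half-way up on its axis, 38.5 mm above its foot; z up. Starts standing on the tray floor of either pan, at the near or the far end of it
- bottle_a: white plastic bottle with a blue cap, 70 mm diameter, 150 mm tall, stands beyond the balance; origin at the centre of its underside; not part of the job
- bottle_b: white jar with a red cap, 60 mm diameter, 120 mm tall, beyond the balance; origin at the centre of its underside; not part of the job
- beaker: clear beaker, 68 mm across, 85 mm tall, to the left of the balance; origin at the centre of its underside; not part of the job
- dish: closed clear petri dish, 90 mm across, 16 mm tall, right of and nearer than the balance; origin at the centre of its underside; not part of the job
- weight_box: open wooden box, 100 x 130 x 35 mm, right of the balance; origin at the centre of its underside; not part of the job
- marker: white marker pen with black cap lying on the bench, 130 mm long, left of and nearer than the balance; origin at the centre of its underside; not part of the job
- stopper: dark rubber stopper, 30 mm across, 28 mm tall, standing on the balance housing between the pans on the robot's side; origin at the centre of its underside; not part of the job
Things that resemble listed ones, but are neither listed nor needed, are in the scene too. What is shaped like the part that bears w200_mid but red or yellow is not meant.

How it is judged:
On the way, in this order (a step that is already met when the one before it is completed fails the run):
1. a weight sits fully down in the bore of one pan ((((horizontal distance between w100_mid and pan_l below 0.019 m and z of w100_mid in the frame of pan_l between 0.0175 and 0.0265 m and angle between w100_mid's own z axis and vertical below 0.15 rad) or (horizontal distance between w150_mid and pan_l below 0.019 m and z of w150_mid in the frame of pan_l between 0.0235 and 0.0325 m and angle between w150_mid's own z axis and vertical below 0.15 rad) or (horizontal distance between w200_mid and pan_l below 0.019 m and z of w200_mid in the frame of pan_l between 0.0295 and 0.0385 m and angle between w200_mid's own z axis and vertical below 0.15 rad) or (horizontal distance between w250_mid and pan_l below 0.019 m and z of w250_mid in the frame of pan_l between 0.0355 and 0.0445 m and angle between w250_mid's own z axis and vertical below 0.15 rad)) or ((horizontal distance between w100_mid and pan_r below 0.019 m and z of w100_mid in the frame of pan_r between 0.0175 and 0.0265 m and angle between w100_mid's own z axis and vertical below 0.15 rad) or (horizontal distance between w150_mid and pan_r below 0.019 m and z of w150_mid in the frame of pan_r between 0.0235 and 0.0325 m and angle between w150_mid's own z axis and vertical below 0.15 rad) or (horizontal distance between w200_mid and pan_r below 0.019 m and z of w200_mid in the frame of pan_r between 0.0295 and 0.0385 m and angle between w200_mid's own z axis and vertical below 0.15 rad) or (horizontal distance between w250_mid and pan_r below 0.019 m and z of w250_mid in the frame of pan_r between 0.0355 and 0.0445 m and angle between w250_mid's own z axis and vertical below 0.15 rad)))), for 0.2 s.
2. a weight sits fully down in the bore of each pan (((horizontal distance between w100_mid and pan_l below 0.019 m and z of w100_mid in the frame of pan_l between 0.0175 and 0.0265 m and angle between w100_mid's own z axis and vertical below 0.15 rad) or (horizontal distance between w150_mid and pan_l below 0.019 m and z of w150_mid in the frame of pan_l between 0.0235 and 0.0325 m and angle between w150_mid's own z axis and vertical below 0.15 rad) or (horizontal distance between w200_mid and pan_l below 0.019 m and z of w200_mid in the frame of pan_l between 0.0295 and 0.0385 m and angle between w200_mid's own z axis and vertical below 0.15 rad) or (horizontal distance between w250_mid and pan_l below 0.019 m and z of w250_mid in the frame of pan_l between 0.0355 and 0.0445 m and angle between w250_mid's own z axis and vertical below 0.15 rad)) and ((horizontal distance between w100_mid and pan_r below 0.019 m and z of w100_mid in the frame of pan_r between 0.0175 and 0.0265 m and angle between w100_mid's own z axis and vertical below 0.15 rad) or (horizontal distance between w150_mid and pan_r below 0.019 m and z of w150_mid in the frame of pan_r between 0.0235 and 0.0325 m and angle between w150_mid's own z axis and vertical below 0.15 rad) or (horizontal distance between w200_mid and pan_r below 0.019 m and z of w200_mid in the frame of pan_r between 0.0295 and 0.0385 m and angle between w200_mid's own z axis and vertical below 0.15 rad) or (horizontal distance between w250_mid and pan_r below 0.019 m and z of w250_mid in the frame of pan_r between 0.0355 and 0.0445 m and angle between w250_mid's own z axis and vertical below 0.15 rad))), for 0.2 s.
At the end, for the whole second after the job is handed in: The beam is within 0.012 rad of level, the bore of each pan holds a weight upright and fully down (within 3 mm of its floor), and all four weights are on the pans, upright within 0.15 rad, those outside the bores standing on a tray floor (all of step 2 and value of joint beam between -0.012 and 0.012 rad and ((x of w100_mid in the frame of pan_l between -0.08 and 0.08 m and y of w100_mid in the frame of pan_l between -0.05 and 0.05 m and z of w100_mid in the frame of pan_l between 0.0175 and 0.0265 m) or (x of w100_mid in the frame of pan_r between -0.08 and 0.08 m and y of w100_mid in the frame of pan_r between -0.05 and 0.05 m and z of w100_mid in the frame of pan_r between 0.0175 and 0.0265 m)) and ((x of w150_mid in the frame of pan_l between -0.08 and 0.08 m and y of w150_mid in the frame of pan_l between -0.05 and 0.05 m and z of w150_mid in the frame of pan_l between 0.0235 and 0.0325 m) or (x of w150_mid in the frame of pan_r between -0.08 and 0.08 m and y of w150_mid in the frame of pan_r between -0.05 and 0.05 m and z of w150_mid in the frame of pan_r between 0.0235 and 0.0325 m)) and ((x of w200_mid in the frame of pan_l between -0.08 and 0.08 m and y of w200_mid in the frame of pan_l between -0.05 and 0.05 m and z of w200_mid in the frame of pan_l between 0.0295 and 0.0385 m) or (x of w200_mid in the frame of pan_r between -0.08 and 0.08 m and y of w200_mid in the frame of pan_r between -0.05 and 0.05 m and z of w200_mid in the frame of pan_r between 0.0295 and 0.0385 m)) and ((x of w250_mid in the frame of pan_l between -0.08 and 0.08 m and y of w250_mid in the frame of pan_l between -0.05 and 0.05 m and z of w250_mid in the frame of pan_l between 0.0355 and 0.0445 m) or (x of w250_mid in the frame of pan_r between -0.08 and 0.08 m and y of w250_mid in the frame of pan_r between -0.05 and 0.05 m and z of w250_mid in the frame of pan_r between 0.0355 and 0.0445 m)) and angle between each of w100_mid, w150_mid, w200_mid, w250_mid's own z axis and vertical below 0.15 rad); the robot touches nothing.
It fails at once if more than 20 N bears on a pan (the weights on it included) (contact force between any of pan_l, pan_r and anything else above 20 N).
It fails at once if a bystander is moved by more than 30 mm (distance of any of bottle_a, bottle_b, beaker, dish, weight_box, marker, stopper from where it was at the start of the episode above 0.03 m).
It also fails if it takes over 72 s, if anything falls off the work surface, if the arm or the gripper's body presses on something with over 40 N, if the wrist force passes 120 N, or if a joint passes its speed limit or range.

## Working session

There is one attempt and no reset: what is moved stays moved. The work goes in short steps, Python scripts to look and compute and a tool call to move; the robot and the scene stay as the last step left them, time stands still between calls to the robot, and variables do not carry over. Pictures are saved under pics/ and viewed, and the job is handed in when it is done.

Besides the shell and the picture viewer there is one more tool, called after "Emit:" by a JSON object that holds its "name" and its "arguments", one argument or row to a line. send_rows: Moves the arm, as the interface text tells. Its arguments: {"type":"object","properties":{"deltas":{"type":"array","items":{"type":"array"}},"force":{"type":"number"}},"required":["deltas"]}

```bash
ls; mkdir -p pics; python3 - <<'E'
from workcell import r
import cv2
s=r.read_state(); print(s)
for n in ["scene","top"]:
    im=r.grab_frame(n); cv2.imwrite(f"pics/{n}0.png",im[:,:,::-1])
    print(n,r.camera_model(n))
print(r.camera_model("wrist"))
E
```

```text
pics
{'time': 0.0, 'joints': array([ 1.16082165,  0.33390667,  0.03987338,  1.46630824, -0.01338506,
        1.34327743, -0.05852176]), 'joint_vel': array([ 6.58949879e-04, -1.31401974e-03,  2.50656281e-06, -5.61337598e-05,
        1.10283613e-03, -9.35315655e-04, -2.75408350e-04]), 'joint_efforts': array([ 9.72567395e-04, -6.58553410e+01,  1.36608783e+00, -4.05575788e+01,
        1.68242276e-02,  1.25645104e-02,  5.26425163e-05]), 'tool_pos': array([ 0.19859231, -0.61843042,  0.2304059 ]), 'tcp_rot': array([-2.53774582e+00,  1.85041928e+00,  2.18299527e-03]), 'contact_force': array([ 0.39330355, -0.48995636,  0.09995868]), 'ft_torque': array([-0.03713939,  0.02254827,  0.01464359]), 'grip_width': 0.08513519207392015}
scene {'mtx': array([[420.89278981,   0.        , 255.77756827],
       [  0.        , 420.89278981, 190.77625104],
       [  0.        ,   0.        ,   1.        ]]), 'k1': -0.006361582343812166, 'rvec': array([ 0.90192006,  2.32421219, -1.2874287 ]), 'tvec': array([ 0.41080659, -0.1032514 ,  1.49165038])}
top {'mtx': array([[456.17773816,   0.        , 244.16807244],
       [  0.        , 456.17773816, 198.96427712],
       [  0.        ,   0.        ,   1.        ]]), 'k1': 0.05205397244465036, 'rvec': array([ 2.14780891, -2.12129637,  0.13457122]), 'tvec': array([0.00572436, 0.58154714, 1.30715159])}
{'mtx': array([[314.40609698,   0.        , 254.82165542],
       [  0.        , 314.40609698, 189.76477195],
       [  0.        ,   0.        ,   1.        ]]), 'k1': -0.04461122835086143, 'T_tool_cam': array([[ 9.99999983e-01,  1.23085286e-04, -1.38082029e-04,
        -2.47937670e-04],
       [-7.83726413e-05,  9.58093167e-01,  2.86456764e-01,
        -7.27783115e-02],
       [ 1.67554061e-04, -2.86456749e-01,  9.58093160e-01,
        -1.41928581e-01],
       [ 0.00000000e+00,  0.00000000e+00,  0.00000000e+00,
         1.00000000e+00]])}
```

View pics/scene0.png

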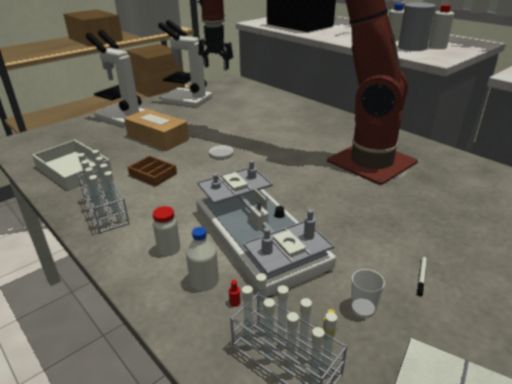

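View pics/top0.png

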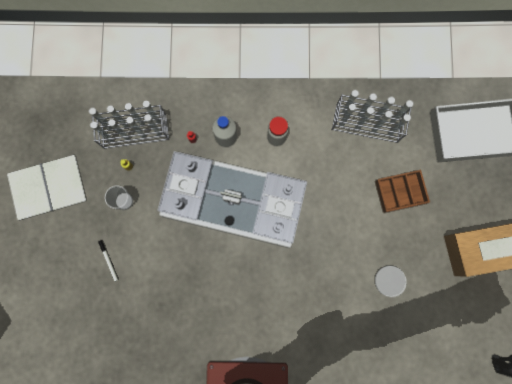

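```bash
python3 - <<'E'
import cv2
a=cv2.imread("pics/scene0.png")[155:285,185:345]; cv2.imwrite("pics/s0c.png",cv2.resize(a,None,fx=4.6,fy=4.6,interpolation=cv2.INTER_CUBIC))
a=cv2.imread("pics/top0.png")[145:250,155:312]; cv2.imwrite("pics/t0c.png",cv2.resize(a,None,fx=5,fy=5,interpolation=cv2.INTER_CUBIC))
E
```

```text
(no output)
```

View pics/s0c.png

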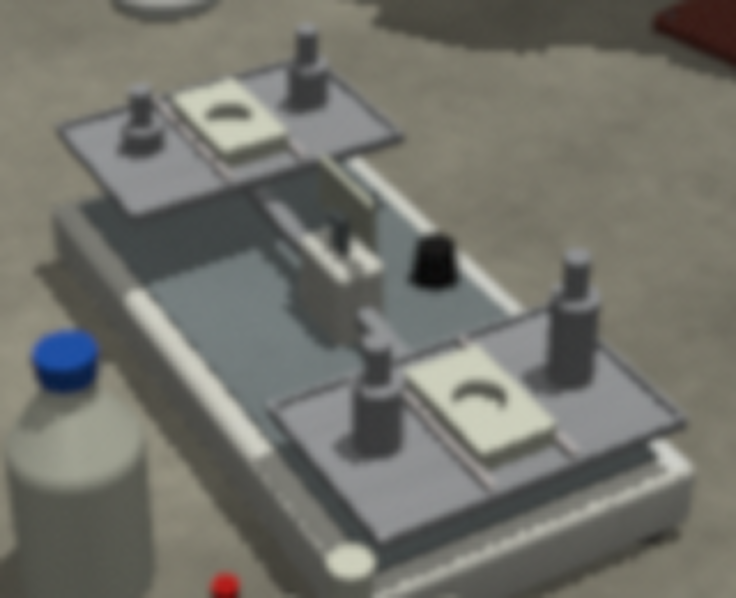

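View pics/t0c.png

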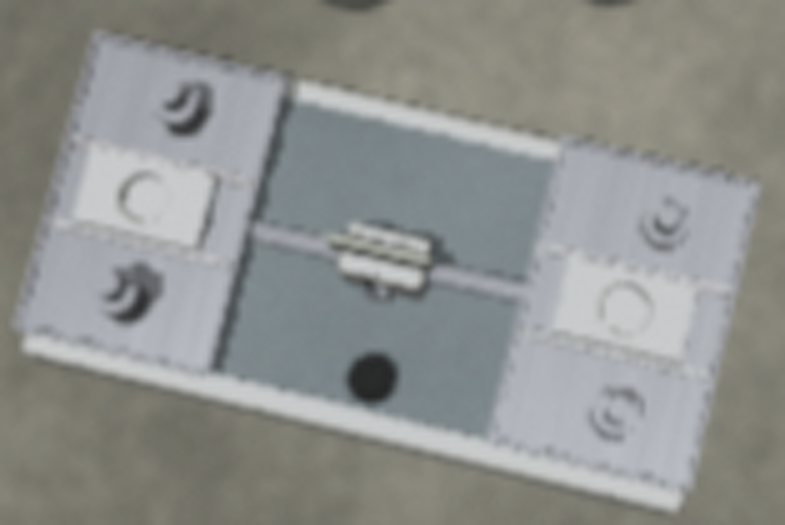

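```bash
cat > h.py <<'E'
import numpy as np, cv2
from scipy.spatial.transform import Rotation as R
from workcell import r
def ray(cam,uv,s=None):
    m=r.camera_model(cam)
    p=cv2.undistortPoints(np.array(uv,float).reshape(-1,1,2),m["mtx"],np.array([m["k1"],0,0,0,0.])).reshape(-1,2)
    d=np.c_[p,np.ones(len(p))]
    if cam=="wrist":
        s=s or r.read_state(); T=m["T_tool_cam"]; Rt=R.from_rotvec(s["tcp_rot"]).as_matrix()
        return np.tile(Rt@T[:3,3]+s["tool_pos"],(len(p),1)), d@(Rt@T[:3,:3]).T
    Rc=R.from_rotvec(m["rvec"]).as_matrix()
    return np.tile(-Rc.T@m["tvec"],(len(p),1)), d@Rc
def onz(cam,uv,z,s=None):
    o,d=ray(cam,uv,s); z=np.broadcast_to(z,len(o)); return o+d*((z-o[:,2])/d[:,2])[:,None]
def proj(cam,P,s=None):
    m=r.camera_model(cam); P=np.array(P,float).reshape(-1,3)
    if cam=="wrist":
        s=s or r.read_state(); T=m["T_tool_cam"]; Rt=R.from_rotvec(s["tcp_rot"]).as_matrix()
        Rw=Rt@T[:3,:3]; t=Rt@T[:3,3]+s["tool_pos"]; rv=cv2.Rodrigues(Rw.T)[0]; tv=-Rw.T@t
    else: rv,tv=m["rvec"],m["tvec"]
    return cv2.projectPoints(P,rv,tv,m["mtx"],np.array([m["k1"],0,0,0,0.]))[0].reshape(-1,2)
def plan(target,yaw,s=None):
    "needed shift in tool axes after turning tool to yaw (dir of tool x in world)"
    s=s or r.read_state(); M=R.from_rotvec(s["tcp_rot"]).as_matrix()
    cur=np.arctan2(M[1,0],M[0,0])
    print("tool x yaw now %.4f"%cur,"tool z",M[:,2].round(4),"pos",s["tool_pos"].round(4),"F",s["contact_force"].round(2),"t %.2f"%s["time"],"w %.4f"%s["grip_width"])
    dy=(yaw-cur+np.pi/2)%np.pi-np.pi/2 if yaw is not None else 0
    print("turn about world z %.4f (tool z turn %.4f)"%(dy,-dy))
    c=cur+dy; Rt=np.array([[np.cos(c),np.sin(c),0],[np.sin(c),-np.cos(c),0],[0,0,-1]])
    print("shift tool after turn mm",(Rt.T@(np.array(target)-s["tool_pos"])*1e3).round(1), "before turn",(M.T@(np.array(target)-s["tool_pos"])*1e3).round(1))
    return Rt
E
python3 - <<'E'
from h import *
# top crop px -> full: /5 + (155,145)
f=lambda u,v:(u/5+155,v/5+145)
uv=[f(185,95),f(120,285),f(670,215),f(625,405),f(150,197),f(626,308)]
z=[.143,.155,.143,.155,.092,.116]
P=onz("top",uv,z); 
for n,p in zip(["w200","w250","w100","w150","boreL","boreR"],P): print(n,p.round(4))
g=lambda u,v:(u/4.6+185,v/4.6+155)
uv=[g(376,338),g(576,252),g(139,90),g(307,30),g(480,392),g(228,112)]
Q=onz("scene",uv,z)
print(Q.round(4))
# block corners
uvL=[f(80,145),f(215,170),f(205,248),f(72,222)]; uvR=[f(565,252),f(697,280),f(685,358),f(552,332)]
a=onz("top",uvL,.092);b=onz("top",uvR,.116)
print(a.round(4),a.mean(0),b.round(4),b.mean(0))
d=a.mean(0)-b.mean(0);print(np.linalg.norm(d[:2]),np.arctan2(d[1],d[0])-np.pi/2)
# housing/tray corners
t=onz("top",[f(95,35),f(292,75),f(215,368),f(18,325)],.082)
u=onz("top",[f(565,145),f(760,185),f(690,490),f(495,435)],.106)
print(t.mean(0),u.mean(0),np.linalg.norm(t.mean(0)-u.mean(0)))
d=(t-u).mean(0);print("yaw",np.arctan2(d[1],d[0])-np.pi/2)
plan([.6,.05,.3],None)
E
```

```text
w200 [0.6631 0.1568 0.143 ]
w250 [0.5545 0.1872 0.155 ]
w100 [ 0.5983 -0.1118  0.143 ]
w150 [ 0.4925 -0.0868  0.155 ]
boreL [0.6146 0.1823 0.092 ]
boreR [ 0.5502 -0.0894  0.116 ]
[[ 0.6654  0.1648  0.143 ]
 [ 0.5538  0.1933  0.155 ]
 [ 0.6034 -0.1056  0.143 ]
 [ 0.4964 -0.0762  0.155 ]
 [ 0.612   0.1851  0.092 ]
 [ 0.5531 -0.0856  0.116 ]]
[[0.6446 0.2236 0.092 ]
 [0.6307 0.1454 0.092 ]
 [0.5853 0.1498 0.092 ]
 [0.5996 0.2266 0.092 ]] [0.61503846 0.18634581 0.092     ] [[ 0.5814 -0.0553  0.116 ]
 [ 0.5664 -0.1289  0.116 ]
 [ 0.5226 -0.1221  0.116 ]
 [ 0.5362 -0.0483  0.116 ]] [ 0.55165013 -0.08866128  0.116     ]
0.28221796763080803 -0.22654043931447543
[0.61501151 0.18073055 0.082     ] [ 0.54909529 -0.09083037  0.106     ] 0.28047510371248974
yaw -0.2381255143760881
tool x yaw now -1.2600 tool z [-5.0e-04  1.3e-03 -1.0e+00] pos [ 0.1986 -0.6185  0.2305] F [-0.01 -0.42 -0.5 ] t 0.10 w 0.0854
turn about world z 0.0000 (tool z turn 0.0000)
shift tool after turn mm [-513.7 -586.6  -69.5] before turn [-513.8 -586.6  -68.8]
```

Emit:
{"name": "send_rows", "arguments": {
  "deltas": [
    [50,[0,0,-5],[0,0,0.109]],
    [50,[0,0,-5],[0,0,0.109]],
    [50,[0,0,-5],[0,0,0.109]],
    [50,[0,0,-5],[0,0,0.109]],
    [50,[0,0,-5],[0,0,0.109]]
  ],
  "force": 40
}}

```text
time: 0.52
tool_pos: [0.1987, -0.6186, 0.256]
tcp_rot: [-1.94, 2.471, 0.002]
contact_force: [0.7, -0.3, -0.8]
grip_width: 0.0504
```

```bash
python3 -c "
from h import *
plan([.55,-.09,.27],1.336)"
```

```text
tool x yaw now -1.8105 tool z [-4.e-04  9.e-04 -1.e+00] pos [ 0.1987 -0.6186  0.256 ] F [ 0.7  -0.26 -0.78] t 0.52 w 0.0504
turn about world z 0.0049 (tool z turn -0.0049)
shift tool after turn mm [-595.8 -218.7  -14. ] before turn [-596.9 -215.8  -13.6]
```

Emit:
{"name": "send_rows", "arguments": {
  "deltas": [
    [50,[-35,-12.7,-1],[0,0,0]],
    [50,[-35,-12.7,-1],[0,0,0]],
    [50,[-35,-12.7,-1],[0,0,0]],
    [50,[-35,-12.7,-1],[0,0,0]],
    [50,[-35,-12.7,-1],[0,0,0]]
  ]
}}

```text
time: 0.93
tool_pos: [0.3017, -0.4616, 0.261]
tcp_rot: [1.946, -2.466, -0.001]
contact_force: [1.0, -1.1, -0.4]
grip_width: 0.0502
```

Emit:
{"name": "send_rows", "arguments": {
  "deltas": [
    [50,[-35,-12.7,-1],[0,0,0]],
    [50,[-35,-12.7,-1],[0,0,0]],
    [50,[-35,-12.7,-1],[0,0,0]],
    [50,[-35,-12.7,-1],[0,0,0]],
    [50,[-35,-12.7,-1],[0,0,0]]
  ]
}}

```text
time: 1.35
tool_pos: [0.404, -0.3061, 0.2662]
tcp_rot: [1.946, -2.466, -0.0]
contact_force: [0.4, -0.4, 0.7]
grip_width: 0.0501
```

Emit:
{"name": "send_rows", "arguments": {
  "deltas": [
    [50,[-35,-12.7,-1],[0,0,0]],
    [50,[-35,-12.7,-1],[0,0,0]],
    [50,[-35,-12.7,-1],[0,0,0]],
    [50,[-35,-12.7,-1],[0,0,0]],
    [50,[-35,-12.7,0],[0,0,0]]
  ]
}}

```text
time: 1.77
tool_pos: [0.5064, -0.1507, 0.2704]
tcp_rot: [1.946, -2.466, 0.0]
contact_force: [1.0, -0.9, 0.2]
grip_width: 0.05
```

Emit:
{"name": "send_rows", "arguments": {
  "deltas": [
    [50,[-36,-13,0],[0,0,0]],
    [50,[-36,-13,0],[0,0,0]],
    [50,[0,0,0],[0,0,0]],
    [50,[0,0,0],[0,0,0]]
  ]
}}

```text
time: 2.1
tool_pos: [0.5485, -0.0857, 0.2697]
tcp_rot: [1.953, -2.461, -0.002]
contact_force: [-0.2, -0.2, 0.0]
grip_width: 0.05
```

```bash
python3 -c "
from h import *
s=r.read_state(); im=r.grab_frame('wrist'); cv2.imwrite('pics/w1.png',im[:,:,::-1])
import pickle; pickle.dump(s,open('s1.pkl','wb'))
plan([.62,.18,.27],1.336,s)
print(proj('wrist',[[.5983,-.1118,.143],[.4925,-.0868,.155],[.55,-.0894,.116]],s))"
```

```text
tool x yaw now -1.8003 tool z [-9.0e-04  1.1e-03 -1.0e+00] pos [ 0.5485 -0.0857  0.2697] F [-0.17 -0.21  0.01] t 2.10 w 0.0500
turn about world z -0.0053 (tool z turn 0.0053)
shift tool after turn mm [-275.    -7.7   -0.3] before turn [-2.75e+02 -9.20e+00 -1.00e-01]
[[272.03877038 118.54150524]
 [270.5146816  243.11021795]
 [258.55988599 171.67837418]]
```

View pics/w1.png

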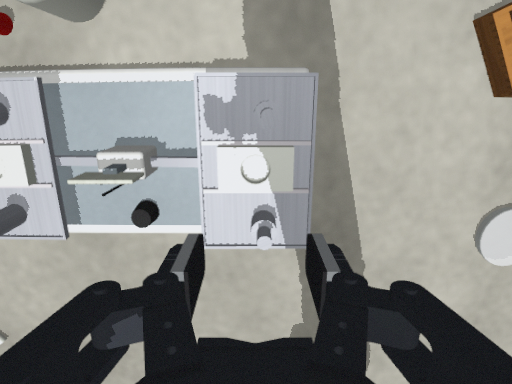

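```bash
python3 -c "
from h import *
im=cv2.imread('pics/w1.png')[65:255,190:325]; cv2.imwrite('pics/w1c.png',cv2.resize(im,None,fx=3.1,fy=3.1,interpolation=cv2.INTER_CUBIC))"
```

```text
(no output)
```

View pics/w1c.png

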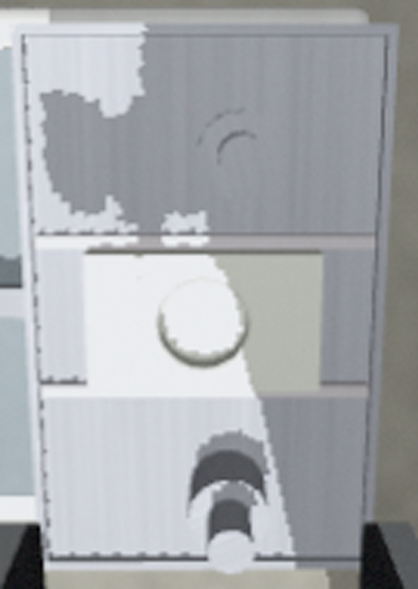

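```bash
python3 -c "
from h import *
import pickle; s=pickle.load(open('s1.pkl','rb'))
f=lambda u,v:(u/3.1+190,v/3.1+65)
print(onz('wrist',[f(202,321)],.116,s), 'w100',onz('wrist',[f(238,152)],.143,s),'w150',onz('wrist',[f(231,551)],.155,s))
L=onz('wrist',[f(84,252),f(322,252),f(322,396),f(84,396)],.116,s);print(L.round(4),L.mean(0))
T=onz('wrist',[f(16,28),f(396,26),f(367,568),f(46,572)],.106,s);print(T.round(4),T.mean(0))
d=(T[0]-T[1]);print(np.arctan2(d[1],d[0])-np.pi/2)
d=(L[0]-L[1]);print(np.arctan2(d[1],d[0])-np.pi/2)
"
```

```text
[[ 0.55375636 -0.0869082   0.116     ]] w100 [[ 0.602902   -0.10831095  0.143     ]] w150 [[ 0.4940835  -0.08162765  0.155     ]]
[[ 0.5829 -0.0568  0.116 ]
 [ 0.5664 -0.1274  0.116 ]
 [ 0.5214 -0.1185  0.116 ]
 [ 0.5385 -0.0449  0.116 ]] [ 0.55229736 -0.08688359  0.116     ]
[[ 0.6509 -0.0529  0.106 ]
 [ 0.6258 -0.1628  0.106 ]
 [ 0.453  -0.1223  0.106 ]
 [ 0.4768 -0.0132  0.106 ]] [ 0.55163745 -0.08779594  0.106     ]
-0.22428478195774693
-0.22919943590906922
```

Emit:
{"name": "send_rows", "arguments": {
  "deltas": [
    [50,[-39,-1.3,0],[0,0,0]],
    [50,[-39,-1.3,0],[0,0,0]],
    [50,[-39,-1.3,0],[0,0,0]],
    [50,[-39,-1.3,0],[0,0,0]],
    [50,[-39,-1.3,0],[0,0,0]]
  ]
}}

```text
time: 2.57
tool_pos: [0.5997, 0.0992, 0.2704]
tcp_rot: [1.942, -2.469, 0.002]
contact_force: [0.7, -0.7, 0.7]
grip_width: 0.0502
```

Emit:
{"name": "send_rows", "arguments": {
  "deltas": [
    [50,[-39,-1.3,0],[0,0,0]],
    [50,[-39,-1.3,0],[0,0,0]],
    [50,[0,0,0],[0,0,0]],
    [50,[0,0,0],[0,0,0]]
  ]
}}

```text
time: 2.9
tool_pos: [0.6198, 0.1762, 0.2696]
tcp_rot: [1.949, -2.463, -0.002]
contact_force: [-0.5, -0.9, 0.5]
grip_width: 0.0501
```

```bash
python3 -c "
from h import *
s=r.read_state(); im=r.grab_frame('wrist')[:,:,::-1]; cv2.imwrite('pics/w2.png',im)
import pickle; pickle.dump(s,open('s2.pkl','wb'))
cv2.imwrite('pics/w2c.png',cv2.resize(im[65:255,190:325],None,fx=3.1,fy=3.1,interpolation=cv2.INTER_CUBIC))
plan([.664,.16,.27],1.336,s)"
```

```text
tool x yaw now -1.8027 tool z [-1.4e-03  1.0e-04 -1.0e+00] pos [0.6198 0.1762 0.2696] F [-0.54 -0.94  0.52] t 2.90 w 0.0501
turn about world z -0.0029 (tool z turn 0.0029)
shift tool after turn mm [  5.5 -46.7  -0.4] before turn [  5.6 -46.7  -0.5]
```

View pics/w2c.png

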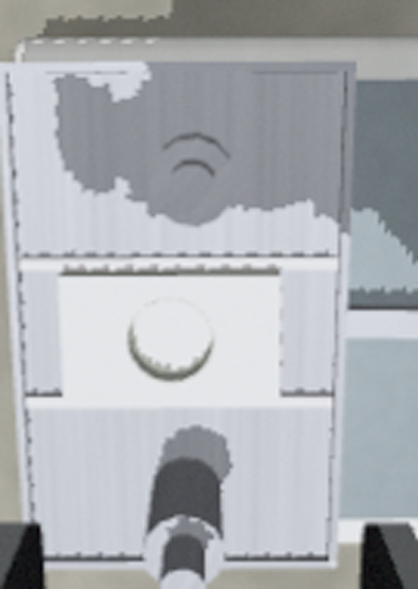

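```bash
python3 -c "
from h import *
import pickle; s=pickle.load(open('s2.pkl','rb'))
f=lambda u,v:(u/3.1+190,v/3.1+65)
print('boreL',onz('wrist',[f(170,338)],.092,s),'w250',onz('wrist',[f(183,572)],.155,s),'w200',onz('wrist',[f(194,180)],.143,s))
T=onz('wrist',[f(8,64),f(354,64),f(336,566),f(22,566)],.082,s);print(T.round(4),T.mean(0))
im=cv2.imread('pics/w2.png')[95:150,225:280]
g=cv2.cvtColor(im,cv2.COLOR_BGR2GRAY); g=cv2.resize(g,None,fx=10,fy=10,interpolation=cv2.INTER_CUBIC)
g=np.clip((g.astype(float)-110)*3,0,255).astype(np.uint8)
cv2.imwrite('pics/w2d.png',g)"
```

```text
boreL [[0.61643751 0.18787792 0.092     ]] w250 [[0.56202666 0.19538382 0.155     ]] w200 [[0.66959162 0.16654249 0.143     ]]
[[0.7146 0.218  0.082 ]
 [0.6889 0.1093 0.082 ]
 [0.5146 0.1492 0.082 ]
 [0.5416 0.2637 0.082 ]] [0.61492116 0.18506585 0.082     ]
```

View pics/w2d.png

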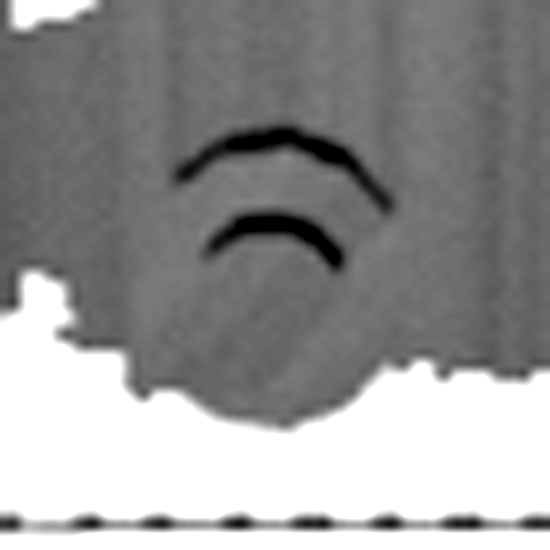

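```bash
python3 -c "
from h import *
import pickle; s=pickle.load(open('s2.pkl','rb'))
print(onz('wrist',[(252.2,126.5),(252.9,123.7)],[.143,.119],s).round(4))
print(proj('top',[[.667,.163,.143]]), 'obs',185/5+155,95/5+145)
plan([.667,.163,.21],1.341,r.read_state())"
```

```text
[[0.6669 0.1675 0.143 ]
 [0.6671 0.167  0.119 ]]
[[189.8026102  162.59212447]] obs 192.0 164.0
tool x yaw now -1.8056 tool z [-9.0e-04 -1.1e-03 -1.0e+00] pos [0.6202 0.1739 0.2697] F [ 0.57 -0.73  0.42] t 2.95 w 0.0501
turn about world z 0.0051 (tool z turn -0.0051)
shift tool after turn mm [ -0.1 -48.   59.7] before turn [ -0.4 -48.1  59.7]
```

Emit:
{"name": "send_rows", "arguments": {
  "deltas": [
    [50,[-1,-16,17],[0,0,-0.004]],
    [50,[-1,-16,17],[0,0,0]],
    [50,[-1,-16,16],[0,0,0]],
    [50,[0,0,10],[0,0,0]],
    [50,[0,0,0],[0,0,0]]
  ]
}}

```text
time: 3.37
tool_pos: [0.667, 0.163, 0.2072]
tcp_rot: [1.943, -2.462, -0.001]
contact_force: [-0.2, 0.8, -0.5]
grip_width: 0.0502
```

Emit:
{"name": "send_rows", "arguments": {
  "deltas": [
    [50,[0,0,0],[0,0,0]],
    [50,[0,0,0],[0,0,0]],
    [50,[0,0,0],[0,0,0]]
  ]
}}

```text
time: 3.62
tool_pos: [0.6676, 0.167, 0.2121]
tcp_rot: [-1.95, 2.461, -0.002]
contact_force: [-0.4, -1.0, 0.3]
grip_width: 0.0503
```

```bash
python3 -c "
from h import *
s=r.read_state(); im=r.grab_frame('wrist')[:,:,::-1]; cv2.imwrite('pics/w3.png',im)
import pickle; pickle.dump(s,open('s3.pkl','wb'))
cv2.imwrite('pics/w3c.png',cv2.resize(im[130:290,180:340],None,fx=3.7,fy=3.7,interpolation=cv2.INTER_CUBIC))
print(proj('wrist',[[.667,.167,.143],[.667,.167,.119]],s))
plan([.667,.167,.119],1.341,s)
plan([.667,.167,.119],1.341)"
```

```text
[[255.25291542 203.63342355]
 [255.24311151 193.6128528 ]]
tool x yaw now -1.8011 tool z [ 2.1e-03  3.0e-04 -1.0e+00] pos [0.6676 0.167  0.2121] F [-0.43 -1.01  0.28] t 3.62 w 0.0503
turn about world z 0.0005 (tool z turn -0.0005)
shift tool after turn mm [ 0.1  0.6 93.1] before turn [ 0.2  0.8 93.1]
tool x yaw now -1.8010 tool z [ 1.9e-03  3.0e-04 -1.0e+00] pos [0.6676 0.167  0.2119] F [-0.34  0.16 -0.07] t 3.67 w 0.0498
turn about world z 0.0004 (tool z turn -0.0004)
shift tool after turn mm [ 0.2  0.6 92.9] before turn [ 0.2  0.7 92.9]
```

View pics/w3c.png

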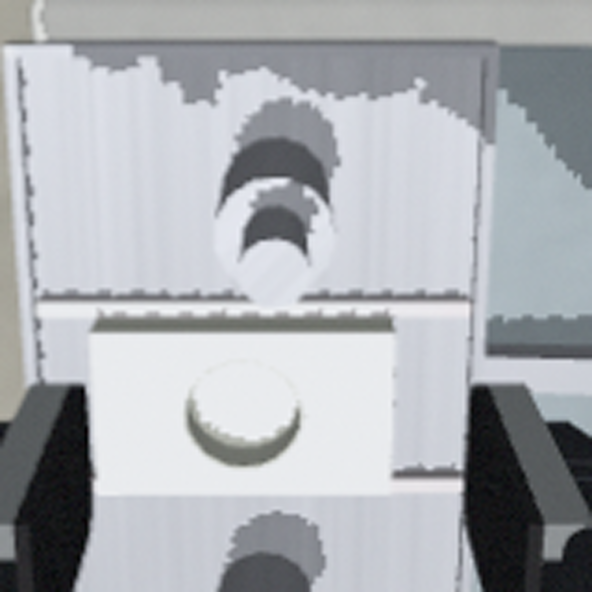

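Emit:
{"name": "send_rows", "arguments": {
  "deltas": [
    [50,[-0.5,0.5,20],[0,0,0]],
    [50,[0,0,20],[0,0,0]],
    [50,[0,0,20],[0,0,0]],
    [50,[0,0,18],[0,0,0]],
    [50,[0,0,12],[0,0,0]]
  ]
}}

```text
time: 4.08
tool_pos: [0.6666, 0.1675, 0.1193]
tcp_rot: [1.951, -2.461, -0.0]
contact_force: [0.3, -0.1, -0.2]
grip_width: 0.0497
```

Emit:
{"name": "send_rows", "arguments": {
  "deltas": [
    [50,[0,0,0],[0,0,0]],
    [50,[0,0,0],[0,0,0]],
    [50,[0,0,0],[0,0,0]]
  ]
}}

```text
time: 4.33
tool_pos: [0.6679, 0.1679, 0.122]
tcp_rot: [-1.951, 2.46, -0.001]
contact_force: [0.1, -0.1, 0.1]
grip_width: 0.0499
```

```bash
python3 -c "
from h import *
s=r.read_state(); im=r.grab_frame('wrist')[:,:,::-1]; cv2.imwrite('pics/w4.png',im)
cv2.imwrite('pics/w4c.png',cv2.resize(im[130:290,180:340],None,fx=3.7,fy=3.7,interpolation=cv2.INTER_CUBIC))
plan([.667,.167,.121],1.341)"
```

```text
tool x yaw now -1.8010 tool z [ 2.3e-03  7.0e-04 -1.0e+00] pos [0.668  0.168  0.1221] F [-0.57 -1.09  0.36] t 4.38 w 0.0501
turn about world z 0.0004 (tool z turn -0.0004)
shift tool after turn mm [1.2 0.7 1.1] before turn [1.2 0.7 1.1]
```

View pics/w4c.png

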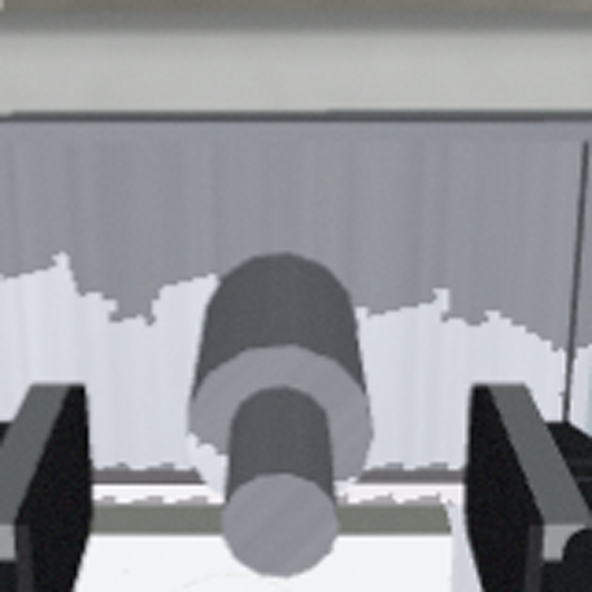

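Emit:
{"name": "send_rows", "arguments": {
  "deltas": [
    [10,[0,0,0],[0,0,0]],
    [10,[0,0,0],[0,0,0]],
    [10,[0,0,0],[0,0,0]],
    [10,[0,0,0],[0,0,0]],
    [10,[0,0,0],[0,0,0]]
  ],
  "force": 60
}}

```text
time: 4.8
tool_pos: [0.6674, 0.1677, 0.1206]
tcp_rot: [-1.951, 2.461, -0.0]
contact_force: [0.4, 0.1, -0.3]
grip_width: 0.012
```

Emit:
{"name": "send_rows", "arguments": {
  "deltas": [
    [10,[0,0,0],[0,0,0]],
    [10,[0,0,0],[0,0,0]],
    [10,[0,0,0],[0,0,0]]
  ]
}}

```text
time: 5.05
tool_pos: [0.6673, 0.1676, 0.1204]
tcp_rot: [-1.951, 2.462, -0.0]
contact_force: [0.8, 0.7, -0.7]
grip_width: 0.0116
```

```bash
python3 -c "
from h import *
s=r.read_state(); im=r.grab_frame('wrist')[:,:,::-1]; cv2.imwrite('pics/w5.png',im)
cv2.imwrite('pics/w5c.png',cv2.resize(im[130:290,180:340],None,fx=3.7,fy=3.7,interpolation=cv2.INTER_CUBIC))
plan([.667,.167,.121],1.341)"
```

```text
tool x yaw now -1.8010 tool z [ 3.e-04  2.e-04 -1.e+00] pos [0.6673 0.1676 0.1204] F [1.32 0.98 0.77] t 5.10 w 0.0118
turn about world z 0.0004 (tool z turn -0.0004)
shift tool after turn mm [ 0.7  0.1 -0.6] before turn [ 0.7  0.1 -0.6]
```

View pics/w5c.png

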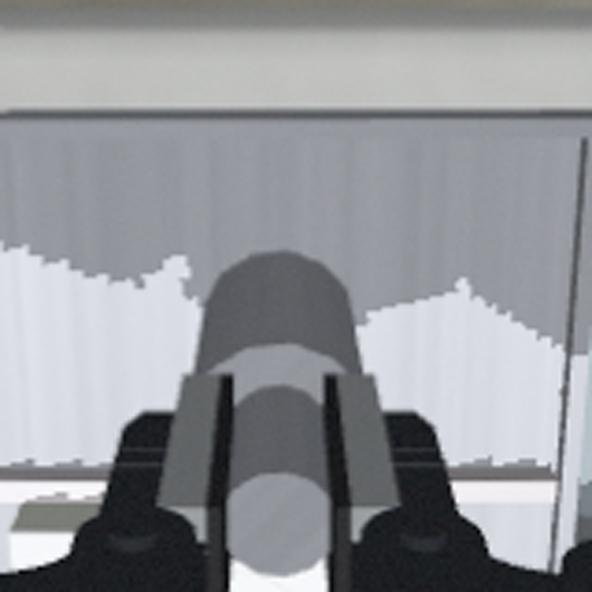

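```bash
python3 -c "
from h import *
import pickle; s=pickle.load(open('s3.pkl','rb'))
print('boreL',onz('wrist',[(245.7,241.6)],.092,s).round(4))
s=r.read_state(); M=R.from_rotvec(s['tcp_rot']).as_matrix()
p=onz('wrist',[(255.4,271.9)],.143,s)[0]; print('w in tool',M.T@(p-s['tool_pos']))
"
```

```text
boreL [[0.616  0.1879 0.092 ]]
w in tool [ 1.06054574e-04 -3.01564791e-05 -2.26167760e-02]
```

Emit:
{"name": "send_rows", "arguments": {
  "deltas": [
    [10,[0,0,-10],[0,0,0]],
    [10,[0,0,-25],[0,0,0]],
    [10,[0,0,-35],[0,0,0]],
    [10,[0,0,-35],[0,0,0]],
    [10,[0,0,-25],[0,0,0]]
  ]
}}

```text
time: 5.52
tool_pos: [0.6672, 0.1677, 0.2541]
tcp_rot: [-1.951, 2.46, -0.001]
contact_force: [0.3, 0.3, -1.0]
grip_width: 0.012
```

```bash
python3 -c "
from h import *
plan([.602,-.098,.25],1.341)"
```

```text
tool x yaw now -1.8010 tool z [ 1.8e-03  6.0e-04 -1.0e+00] pos [0.6672 0.1677 0.2541] F [ 0.26  0.26 -1.03] t 5.52 w 0.0120
turn about world z 0.0004 (tool z turn -0.0004)
shift tool after turn mm [273.5   3.    4.1] before turn [273.5   2.9   3.8]
```

Emit:
{"name": "send_rows", "arguments": {
  "deltas": [
    [10,[20,0.5,0],[0,0,0]],
    [10,[35,0.5,0],[0,0,0]],
    [10,[38,0.5,0],[0,0,0]],
    [10,[38,0.5,0],[0,0,0]],
    [10,[38,0.5,0],[0,0,0]]
  ]
}}

```text
time: 5.93
tool_pos: [0.6251, 0.002, 0.2507]
tcp_rot: [1.952, -2.461, -0.0]
contact_force: [0.2, 0.0, -2.1]
grip_width: 0.0117
```

Emit:
{"name": "send_rows", "arguments": {
  "deltas": [
    [10,[38,0.5,0],[0,0,0]],
    [10,[36,0,0],[0,0,0]],
    [10,[20,0,0],[0,0,0]],
    [10,[10.5,0,0],[0,0,0]],
    [10,[0,0,0],[0,0,0]]
  ]
}}

```text
time: 6.35
tool_pos: [0.6011, -0.1011, 0.2505]
tcp_rot: [1.946, -2.465, 0.001]
contact_force: [0.7, -0.3, -2.3]
grip_width: 0.0117
```

Emit:
{"name": "send_rows", "arguments": {
  "deltas": [
    [10,[0,0,0],[0,0,0]],
    [10,[0,0,0],[0,0,0]],
    [10,[0,0,0],[0,0,0]],
    [10,[0,0,0],[0,0,0]]
  ]
}}

```text
time: 6.68
tool_pos: [0.6021, -0.0961, 0.2503]
tcp_rot: [-1.955, 2.459, 0.001]
contact_force: [-2.0, 0.5, -1.8]
grip_width: 0.0119
```

```bash
python3 -c "
from h import *
s=r.read_state(); im=r.grab_frame('wrist')[:,:,::-1]; cv2.imwrite('pics/w6.png',im)
import pickle; pickle.dump(s,open('s6.pkl','wb'))
cv2.imwrite('pics/w6c.png',cv2.resize(im[100:290,150:360],None,fx=3.1,fy=3.1,interpolation=cv2.INTER_CUBIC))
plan([.5538,-.0869,.25],1.341,s)
print(proj('wrist',[[.5538,-.0869,.104]],s))"
```

```text
tool x yaw now -1.7982 tool z [-1.e-04  6.e-04 -1.e+00] pos [ 0.6021 -0.0961  0.2503] F [-2.    0.45 -1.81] t 6.68 w 0.0119
turn about world z -0.0024 (tool z turn 0.0024)
shift tool after turn mm [ 2.1 49.2  0.3] before turn [ 2.  49.2  0.3]
[[257.07575394 224.2189007 ]]
```

View pics/w6c.png

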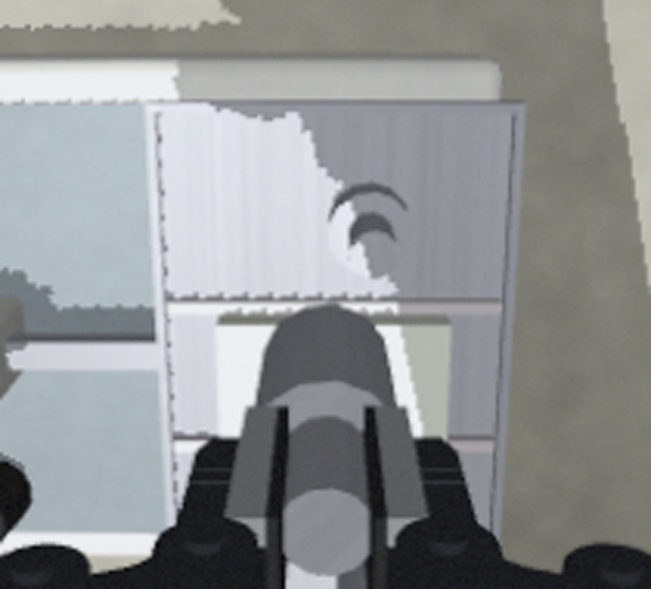

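```bash
python3 -c "
from h import *
import pickle; s=pickle.load(open('s6.pkl','rb'))
bx=np.array([np.cos(.2295),-np.sin(.2295),0])
f=lambda u,v:(u/3.1+150,v/3.1+100)
e=onz('wrist',[f(333.5,322),f(217,322),f(450,322)],.104,s); print(e.round(4), e[0]-.022*bx, np.linalg.norm(e[1]-e[2]))
d=e[1]-e[2];print(np.arctan2(d[1],d[0])-np.pi/2)
plan([.5538,-.0869,.25],1.341)"
```

```text
[[ 0.5745 -0.0921  0.104 ]
 [ 0.5827 -0.0566  0.104 ]
 [ 0.5662 -0.1277  0.104 ]] [ 0.5530448  -0.08713374  0.104     ] 0.07294913271247264
-0.22713229762625908
tool x yaw now -1.7988 tool z [-2.e-04  5.e-04 -1.e+00] pos [ 0.6021 -0.0965  0.2502] F [-0.19  0.03 -1.26] t 6.73 w 0.0122
turn about world z -0.0018 (tool z turn 0.0018)
shift tool after turn mm [ 1.7 49.2  0.2] before turn [ 1.6 49.2  0.3]
```

Emit:
{"name": "send_rows", "arguments": {
  "deltas": [
    [10,[1.2,12,0],[0,0,0]],
    [10,[0,25,0],[0,0,0]],
    [10,[0,12.5,15],[0,0,0]],
    [10,[0,0,25],[0,0,0]],
    [10,[0,0,25],[0,0,0]]
  ]
}}

```text
time: 7.15
tool_pos: [0.5536, -0.0872, 0.1858]
tcp_rot: [-1.952, 2.46, -0.004]
contact_force: [-0.0, -0.0, -2.4]
grip_width: 0.0114
```

Emit:
{"name": "send_rows", "arguments": {
  "deltas": [
    [10,[0,0,18],[0,0,0]],
    [10,[0,0,8],[0,0,0]],
    [10,[0,0,0],[0,0,0]],
    [10,[0,0,0],[0,0,0]],
    [10,[0,0,0],[0,0,0]]
  ]
}}

```text
time: 7.57
tool_pos: [0.5543, -0.0877, 0.1608]
tcp_rot: [-1.951, 2.46, -0.002]
contact_force: [-0.0, -0.0, -2.0]
grip_width: 0.0123
```

```bash
python3 -c "
from h import *
s=r.read_state(); im=r.grab_frame('wrist')[:,:,::-1]; cv2.imwrite('pics/w7.png',im)
cv2.imwrite('pics/w7c.png',cv2.resize(im[100:290,150:360],None,fx=3.1,fy=3.1,interpolation=cv2.INTER_CUBIC))
plan([.5534,-.0870,.1525],1.341,s);plan([.5534,-.0870,.1525],1.341)"
```

```text
tool x yaw now -1.8007 tool z [ 2.e-03 -2.e-04 -1.e+00] pos [ 0.5543 -0.0877  0.1608] F [-0.03 -0.05 -2.  ] t 7.57 w 0.0123
turn about world z 0.0001 (tool z turn -0.0001)
shift tool after turn mm [-0.5  1.1  8.3] before turn [-0.5  1.1  8.3]
tool x yaw now -1.8008 tool z [ 2.2e-03 -3.0e-04 -1.0e+00] pos [ 0.5543 -0.0878  0.1608] F [-0.15 -0.3  -3.02] t 7.62 w 0.0119
turn about world z 0.0002 (tool z turn -0.0002)
shift tool after turn mm [-0.6  1.1  8.3] before turn [-0.6  1.1  8.3]
```

View pics/w7c.png

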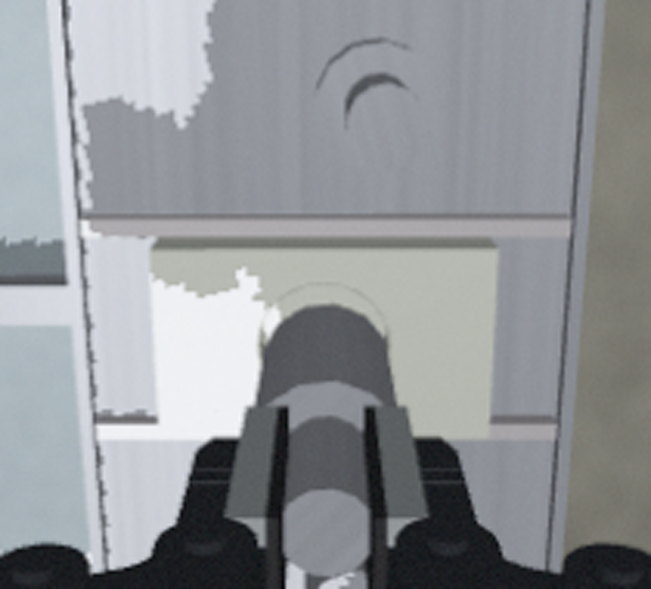

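```bash
python3 -c "
from h import *
f=lambda u,v:(u/3.1+150,v/3.1+100)
s=r.read_state()
e=onz('wrist',[f(326,283),f(326,240),f(152,245),f(497,245)],.104); print(e.round(4), np.linalg.norm(e[2]-e[3]))
bx=np.array([np.cos(.2295),-np.sin(.2295),0])
print('bore', e[0]-.01425*bx, (e[2]+e[3])/2-.022*bx)
plan([.5534,-.0870,.1525],1.341)
"
```

```text
[[ 0.5663 -0.0907  0.104 ]
 [ 0.5755 -0.0928  0.104 ]
 [ 0.5828 -0.0568  0.104 ]
 [ 0.5662 -0.1277  0.104 ]] 0.07280602482911694
bore [ 0.55241944 -0.08742219  0.104     ] [ 0.55310087 -0.08725458  0.104     ]
tool x yaw now -1.8008 tool z [ 2.2e-03 -3.0e-04 -1.0e+00] pos [ 0.5543 -0.0878  0.1608] F [-0.15 -0.3  -3.02] t 7.62 w 0.0119
turn about world z 0.0002 (tool z turn -0.0002)
shift tool after turn mm [-0.6  1.1  8.3] before turn [-0.6  1.1  8.3]
```

Emit:
{"name": "send_rows", "arguments": {
  "deltas": [
    [10,[-0.2,1.3,3],[0,0,0]],
    [10,[0,0,3],[0,0,0]],
    [10,[0,0,2],[0,0,0]],
    [10,[0,0,0],[0,0,0]],
    [10,[0,0,0],[0,0,0]]
  ]
}}

```text
time: 8.03
tool_pos: [0.552, -0.0874, 0.1512]
tcp_rot: [1.951, -2.462, -0.0]
contact_force: [0.1, 0.5, -2.9]
grip_width: 0.0118
```

Emit:
{"name": "send_rows", "arguments": {
  "deltas": [
    [10,[0,0,2],[0,0,0]],
    [10,[0,0,2],[0,0,0]],
    [10,[0,0,1],[0,0,0]],
    [10,[0,0,0],[0,0,0]]
  ]
}}

```text
time: 8.37
tool_pos: [0.552, -0.0874, 0.146]
tcp_rot: [1.951, -2.462, -0.001]
contact_force: [-1.1, 0.4, -3.0]
grip_width: 0.0117
```

```bash
python3 -c "
from h import *
plan([.5530,-.0873,.1354],1.341)"
```

```text
tool x yaw now -1.8010 tool z [-5.e-04  1.e-04 -1.e+00] pos [ 0.552  -0.0874  0.146 ] F [-1.09  0.38 -3.01] t 8.37 w 0.0117
turn about world z 0.0004 (tool z turn -0.0004)
shift tool after turn mm [-0.4 -1.  10.6] before turn [-0.4 -1.  10.6]
```

Emit:
{"name": "send_rows", "arguments": {
  "deltas": [
    [10,[-0.3,-0.8,0],[0,0,0]],
    [10,[0,0,0],[0,0,0]],
    [10,[0,0,1],[0,0,0]],
    [10,[0,0,1],[0,0,0]],
    [10,[0,0,1],[0,0,0]]
  ]
}}

```text
time: 8.78
tool_pos: [0.553, -0.0874, 0.1432]
tcp_rot: [1.952, -2.462, 0.0]
contact_force: [0.4, 0.5, -2.5]
grip_width: 0.0117
```

Emit:
{"name": "send_rows", "arguments": {
  "deltas": [
    [10,[0,0,0],[0,0,0]],
    [10,[0,0,0],[0,0,0]]
  ]
}}

```text
time: 8.95
tool_pos: [0.5529, -0.0873, 0.1432]
tcp_rot: [1.952, -2.462, -0.0]
contact_force: [-0.2, -0.4, -2.0]
grip_width: 0.012
```

```bash
python3 -c "
from h import *
s=r.read_state(); im=r.grab_frame('wrist')[:,:,::-1]; cv2.imwrite('pics/w8.png',im)
cv2.imwrite('pics/w8c.png',cv2.resize(im[100:290,150:360],None,fx=3.1,fy=3.1,interpolation=cv2.INTER_CUBIC))
plan([.5530,-.0873,.1354],1.341)"
```

```text
tool x yaw now -1.8010 tool z [-0.  0. -1.] pos [ 0.553  -0.0873  0.1433] F [-0.65 -0.15 -1.62] t 9.00 w 0.0117
turn about world z 0.0004 (tool z turn -0.0004)
shift tool after turn mm [-0.  -0.   7.9] before turn [-0.  -0.   7.9]
```

View pics/w8c.png

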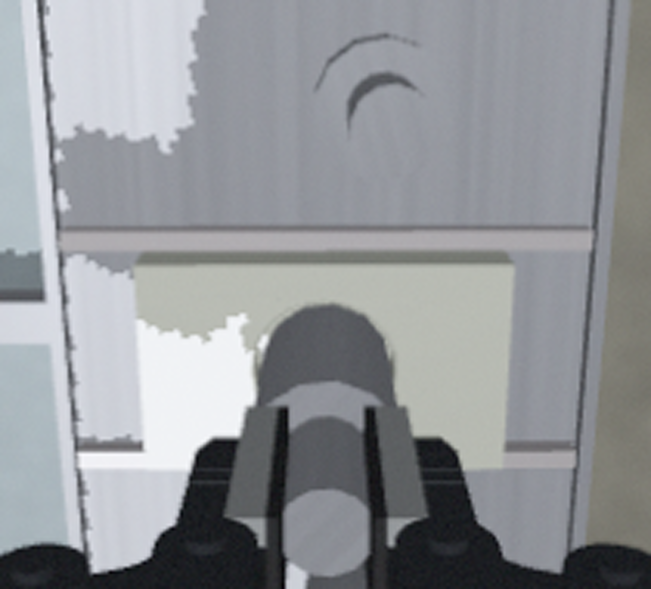

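Emit:
{"name": "send_rows", "arguments": {
  "deltas": [
    [10,[0,0,1.5],[0,0,0]],
    [10,[0,0,1.5],[0,0,0]],
    [10,[0,0,1],[0,0,0]],
    [10,[0,0,0],[0,0,0]]
  ]
}}

```text
time: 9.33
tool_pos: [0.5528, -0.0873, 0.139]
tcp_rot: [1.951, -2.462, -0.001]
contact_force: [-0.0, 0.1, -2.5]
grip_width: 0.0121
```

Emit:
{"name": "send_rows", "arguments": {
  "deltas": [
    [10,[0,0,1.5],[0,0,0]],
    [10,[0,0,1.5],[0,0,0]],
    [10,[0,0,1],[0,0,0]],
    [10,[0,0,0],[0,0,0]],
    [10,[0,0,0],[0,0,0]]
  ]
}}

```text
time: 9.75
tool_pos: [0.5529, -0.0873, 0.1352]
tcp_rot: [1.952, -2.462, -0.0]
contact_force: [-0.1, 0.2, -2.7]
grip_width: 0.0117
```

```bash
python3 -c "
from h import *
s=r.read_state(); im=r.grab_frame('wrist')[:,:,::-1]; cv2.imwrite('pics/w9.png',im)
cv2.imwrite('pics/w9c.png',cv2.resize(im[100:290,150:360],None,fx=3.1,fy=3.1,interpolation=cv2.INTER_CUBIC))
plan([.5530,-.0873,.1354],1.341)"
```

```text
tool x yaw now -1.8011 tool z [-0.e+00  1.e-04 -1.e+00] pos [ 0.553  -0.0873  0.1353] F [ 0.13 -0.58 -1.33] t 9.80 w 0.0117
turn about world z 0.0005 (tool z turn -0.0005)
shift tool after turn mm [-0.  -0.  -0.1] before turn [-0.  -0.  -0.1]
```

View pics/w9c.png

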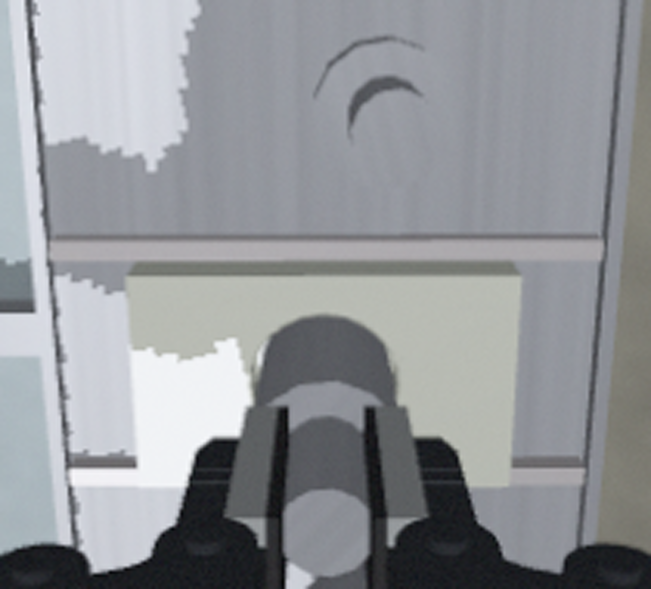

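Emit:
{"name": "send_rows", "arguments": {
  "deltas": [
    [10,[0,0,1.5],[0,0,0]],
    [10,[0,0,1.5],[0,0,0]],
    [10,[0,0,1],[0,0,0]],
    [10,[0,0,0],[0,0,0]],
    [10,[0,0,0],[0,0,0]]
  ]
}}

```text
time: 10.22
tool_pos: [0.553, -0.0873, 0.1313]
tcp_rot: [-1.952, 2.462, 0.0]
contact_force: [1.1, 0.1, -0.9]
grip_width: 0.0119
```

Emit:
{"name": "send_rows", "arguments": {
  "deltas": [
    [10,[0,0,1.5],[0,0,0]],
    [10,[0,0,1.5],[0,0,0]],
    [10,[0,0,1],[0,0,0]],
    [10,[0,0,0],[0,0,0]],
    [10,[0,0,0],[0,0,0]]
  ]
}}

```text
time: 10.63
tool_pos: [0.553, -0.0873, 0.1273]
tcp_rot: [1.952, -2.462, -0.0]
contact_force: [0.3, -0.6, 0.1]
grip_width: 0.0116
```

```bash
python3 -c "
from h import *
s=r.read_state(); im=r.grab_frame('wrist')[:,:,::-1]; cv2.imwrite('pics/w10.png',im)
cv2.imwrite('pics/w10c.png',cv2.resize(im[100:290,150:360],None,fx=3.1,fy=3.1,interpolation=cv2.INTER_CUBIC))
plan([.5530,-.0873,.1354],1.341)"
```

```text
tool x yaw now -1.8011 tool z [ 1.e-04  0.e+00 -1.e+00] pos [ 0.553  -0.0873  0.1274] F [-0.18 -0.05 -0.27] t 10.68 w 0.0120
turn about world z 0.0005 (tool z turn -0.0005)
shift tool after turn mm [-0.  0. -8.] before turn [-0.  0. -8.]
```

View pics/w10c.png

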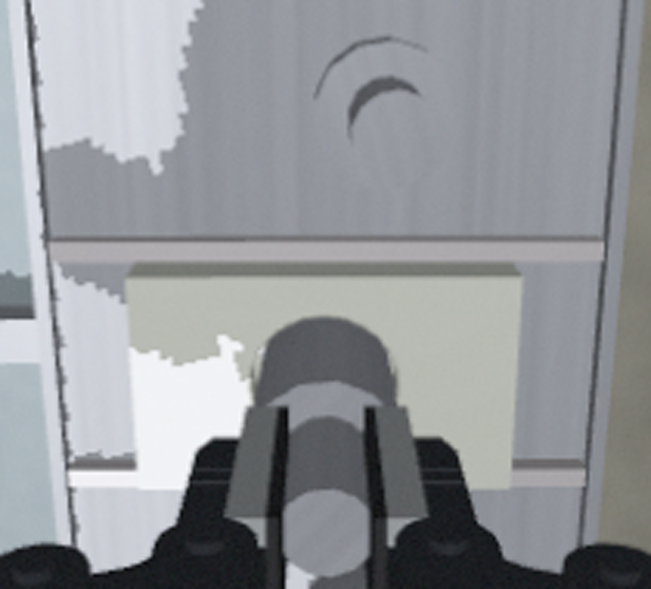

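Emit:
{"name": "send_rows", "arguments": {
  "deltas": [
    [10,[0,0,1.5],[0,0,0]],
    [10,[0,0,0],[0,0,0]],
    [30,[0,0,0],[0,0,0]],
    [30,[0,0,0],[0,0,0]],
    [30,[0,0,0],[0,0,0]]
  ]
}}

```text
time: 11.1
tool_pos: [0.553, -0.0873, 0.1259]
tcp_rot: [-1.952, 2.462, -0.0]
contact_force: [-0.0, 0.4, 0.4]
grip_width: 0.0302
```

Emit:
{"name": "send_rows", "arguments": {
  "deltas": [
    [45,[0,0,0],[0,0,0]],
    [45,[0,0,-2],[0,0,0]],
    [45,[0,0,-5],[0,0,0]],
    [45,[0,0,0],[0,0,0]],
    [45,[0,0,0],[0,0,0]]
  ]
}}

```text
time: 11.52
tool_pos: [0.5533, -0.0873, 0.1334]
tcp_rot: [-1.951, 2.461, -0.001]
contact_force: [0.4, 0.1, 0.4]
grip_width: 0.0451
```

```bash
python3 -c "
from h import *
s=r.read_state(); im=r.grab_frame('wrist')[:,:,::-1]; cv2.imwrite('pics/w11.png',im)
cv2.imwrite('pics/w11c.png',cv2.resize(im[100:290,150:360],None,fx=3.1,fy=3.1,interpolation=cv2.INTER_CUBIC))
plan([.6029,-.1083,.25],1.341)"
```

```text
tool x yaw now -1.8011 tool z [ 5.e-04 -1.e-04 -1.e+00] pos [ 0.5531 -0.0874  0.1331] F [0.43 0.31 0.22] t 11.57 w 0.0453
turn about world z 0.0005 (tool z turn -0.0005)
shift tool after turn mm [   9.   -53.2 -116.9] before turn [   9.   -53.3 -116.9]
```

View pics/w11c.png

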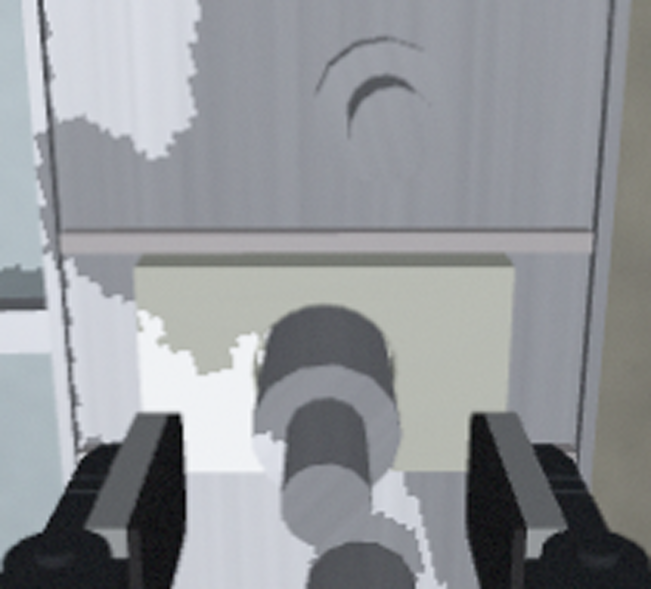

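Emit:
{"name": "send_rows", "arguments": {
  "deltas": [
    [45,[0,0,-20],[0,0,0]],
    [45,[0,0,-25],[0,0,0]],
    [45,[0,0,-20],[0,0,0]],
    [45,[4,-15,-5],[0,0,0]],
    [45,[4,-20,0],[0,0,0]]
  ]
}}

```text
time: 11.98
tool_pos: [0.5861, -0.1029, 0.2057]
tcp_rot: [-1.951, 2.46, -0.005]
contact_force: [0.2, 0.1, 0.1]
grip_width: 0.0453
```

Emit:
{"name": "send_rows", "arguments": {
  "deltas": [
    [45,[0,-18,0],[0,0,0]],
    [45,[0,0,10],[0,0,0]],
    [45,[0,0,0],[0,0,0]],
    [45,[0,0,0],[0,0,0]],
    [45,[0,0,0],[0,0,0]]
  ]
}}

```text
time: 12.4
tool_pos: [0.602, -0.1068, 0.1927]
tcp_rot: [1.952, -2.461, -0.001]
contact_force: [0.9, 0.1, 0.2]
grip_width: 0.045
```

```bash
python3 -c "
from h import *
s=r.read_state(); im=r.grab_frame('wrist')[:,:,::-1]; cv2.imwrite('pics/w12.png',im)
import pickle; pickle.dump(s,open('s12.pkl','wb'))
cv2.imwrite('pics/w12c.png',cv2.resize(im[100:290,150:360],None,fx=3.1,fy=3.1,interpolation=cv2.INTER_CUBIC))
t=r.grab_frame('top')[:,:,::-1];cv2.imwrite('pics/t12c.png',cv2.resize(t[145:250,155:312],None,fx=5,fy=5,interpolation=cv2.INTER_CUBIC))
plan([.6029,-.1083,.25],1.341)
print(proj('wrist',[[.6029,-.1083,.119],[.6029,-.1083,.095]],s))"
```

```text
tool x yaw now -1.8007 tool z [ 2.e-04 -2.e-04 -1.e+00] pos [ 0.6024 -0.107   0.1932] F [ 0.04  0.09 -0.55] t 12.50 w 0.0452
turn about world z 0.0001 (tool z turn -0.0001)
shift tool after turn mm [  1.2  -0.8 -56.8] before turn [  1.2  -0.8 -56.8]
[[256.72372878 198.93000234]
 [256.55278316 189.41182983]]
```

View pics/w12c.png

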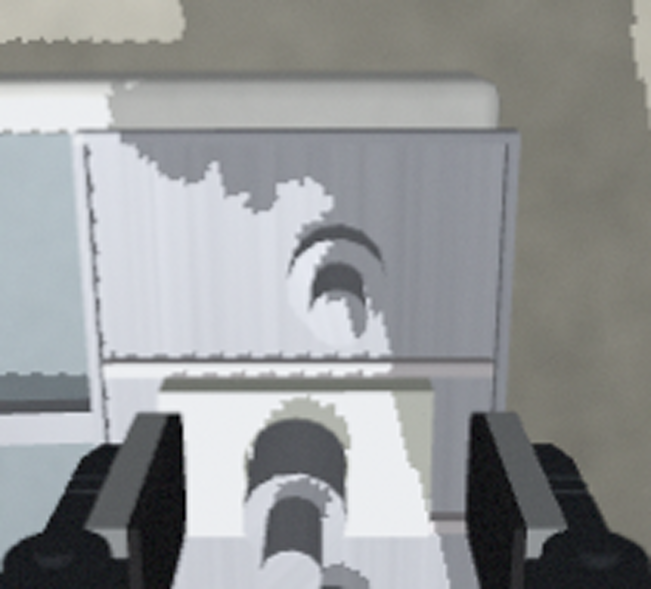

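```bash
python3 -c "
from h import *
import pickle; s=pickle.load(open('s12.pkl','rb'))
f=lambda u,v:(u/3.1+150,v/3.1+100)
e=onz('wrist',[f(335.5,281),f(339,319)],[.095,.119],s);print(e.round(4))
im=cv2.imread('pics/w12.png')[165:215,230:290]
cv2.imwrite('pics/w12d.png',cv2.resize(im,None,fx=10,fy=10,interpolation=cv2.INTER_CUBIC))
plan(np.r_[e.mean(0)[:2],.0975],1.341)
"
```

```text
[[ 0.6016 -0.1094  0.095 ]
 [ 0.5995 -0.1095  0.119 ]]
tool x yaw now -1.8007 tool z [ 2.e-04 -2.e-04 -1.e+00] pos [ 0.6024 -0.107   0.1932] F [ 0.04  0.09 -0.55] t 12.50 w 0.0452
turn about world z 0.0001 (tool z turn -0.0001)
shift tool after turn mm [ 2.8  1.2 95.7] before turn [ 2.8  1.2 95.7]
```

View pics/w12d.png

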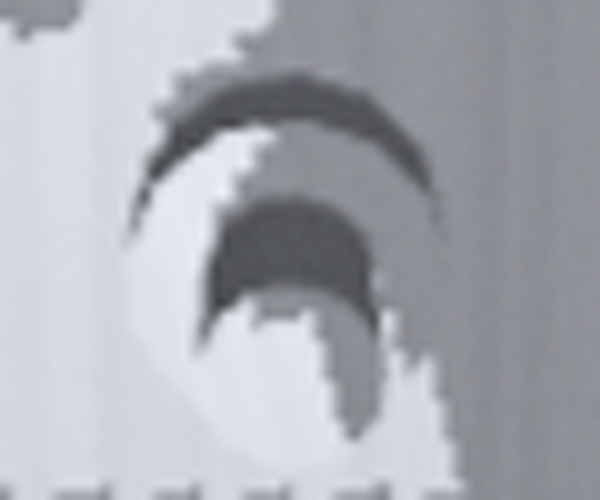

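View pics/t12c.png

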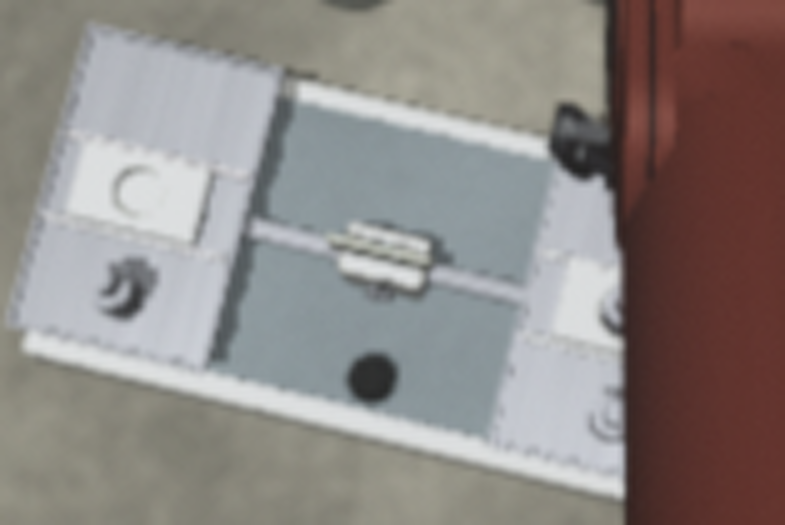

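```bash
python3 -c "
from h import *
import pickle; s=pickle.load(open('s12.pkl','rb'))
e=onz('wrist',[(258.5,192.5),(259,202.5)],[.095,.119],s);print(e.round(4))
plan([.6,-.1095,.0975],1.341)
"
```

```text
[[ 0.6    -0.1092  0.095 ]
 [ 0.5999 -0.1093  0.119 ]]
tool x yaw now -1.8007 tool z [ 2.e-04 -2.e-04 -1.e+00] pos [ 0.6024 -0.107   0.1932] F [ 0.04  0.09 -0.55] t 12.50 w 0.0452
turn about world z 0.0001 (tool z turn -0.0001)
shift tool after turn mm [ 3.   1.7 95.7] before turn [ 3.   1.8 95.7]
```

Emit:
{"name": "send_rows", "arguments": {
  "deltas": [
    [45,[2.8,1.8,15],[0,0,0]],
    [45,[0,0,20],[0,0,0]],
    [45,[0,0,20],[0,0,0]],
    [45,[0,0,20],[0,0,0]],
    [45,[0,0,12],[0,0,0]]
  ]
}}

```text
time: 12.92
tool_pos: [0.5993, -0.1094, 0.1042]
tcp_rot: [1.951, -2.461, -0.002]
contact_force: [0.2, -0.1, -0.5]
grip_width: 0.0452
```

Emit:
{"name": "send_rows", "arguments": {
  "deltas": [
    [45,[0,0,7],[0,0,0]],
    [45,[0,0,0],[0,0,0]],
    [45,[0,0,0],[0,0,0]],
    [45,[0,0,0],[0,0,0]]
  ]
}}

```text
time: 13.25
tool_pos: [0.6011, -0.1096, 0.1001]
tcp_rot: [-1.951, 2.461, -0.002]
contact_force: [0.4, -0.6, -0.1]
grip_width: 0.0449
```

```bash
python3 -c "
from h import *
s=r.read_state(); im=r.grab_frame('wrist')[:,:,::-1]; cv2.imwrite('pics/w13.png',im)
cv2.imwrite('pics/w13c.png',cv2.resize(im[100:290,150:360],None,fx=3.1,fy=3.1,interpolation=cv2.INTER_CUBIC))
plan([.6,-.1093,.0975],1.341)"
```

```text
tool x yaw now -1.8011 tool z [ 1.9e-03 -3.0e-04 -1.0e+00] pos [ 0.6012 -0.1096  0.1002] F [-0.47  0.14  0.28] t 13.30 w 0.0451
turn about world z 0.0005 (tool z turn -0.0005)
shift tool after turn mm [-0.   1.2  2.7] before turn [-0.   1.2  2.7]
```

View pics/w13c.png

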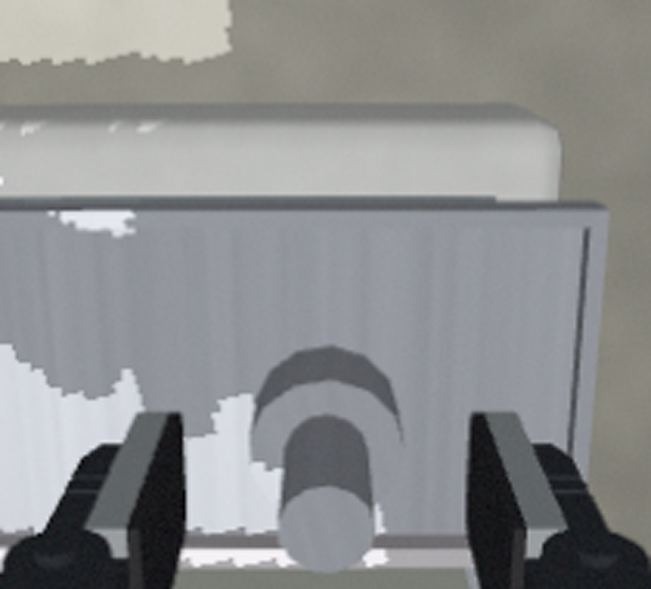

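Emit:
{"name": "send_rows", "arguments": {
  "deltas": [
    [45,[0,0.7,1.5],[0,0,0]],
    [10,[0,0,0],[0,0,0]],
    [10,[0,0,0],[0,0,0]],
    [10,[0,0,0],[0,0,0]],
    [10,[0,0,0],[0,0,0]]
  ]
}}

```text
time: 13.72
tool_pos: [0.5998, -0.1093, 0.0974]
tcp_rot: [-1.952, 2.462, -0.0]
contact_force: [-0.4, 0.1, 0.2]
grip_width: 0.0116
```

Emit:
{"name": "send_rows", "arguments": {
  "deltas": [
    [10,[0,0,0],[0,0,0]],
    [10,[0,0,0],[0,0,0]],
    [10,[0,0,0],[0,0,0]],
    [10,[0,0,0],[0,0,0]]
  ]
}}

```text
time: 14.05
tool_pos: [0.5998, -0.1093, 0.0973]
tcp_rot: [-1.952, 2.462, -0.0]
contact_force: [0.6, 0.2, 1.1]
grip_width: 0.0117
```

```bash
python3 -c "
from h import *
s=r.read_state(); im=r.grab_frame('wrist')[:,:,::-1]; cv2.imwrite('pics/w14.png',im)
cv2.imwrite('pics/w14c.png',cv2.resize(im[100:290,150:360],None,fx=3.1,fy=3.1,interpolation=cv2.INTER_CUBIC))
plan([.6,-.1093,.0975],1.341)"
```

```text
tool x yaw now -1.8010 tool z [ 1.e-04  1.e-04 -1.e+00] pos [ 0.5998 -0.1093  0.0973] F [ 0.76  0.25 -0.49] t 14.10 w 0.0117
turn about world z 0.0004 (tool z turn -0.0004)
shift tool after turn mm [-0.1 -0.2 -0.2] before turn [-0.1 -0.2 -0.2]
```

View pics/w14c.png

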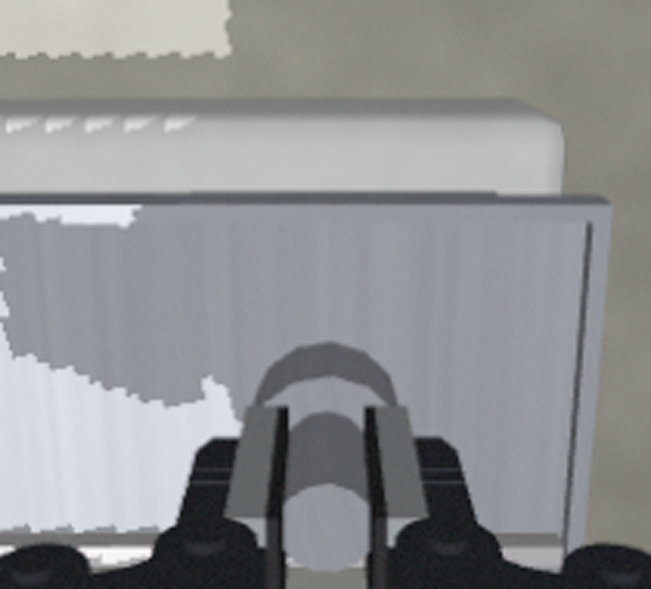

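Emit:
{"name": "send_rows", "arguments": {
  "deltas": [
    [10,[0,0,-10],[0,0,0]],
    [10,[0,0,-25],[0,0,0]],
    [10,[0,0,-35],[0,0,0]],
    [10,[0,0,-38],[0,0,0]],
    [10,[0,0,-35],[0,0,0]]
  ]
}}

```text
time: 14.52
tool_pos: [0.5993, -0.1092, 0.2429]
tcp_rot: [-1.952, 2.462, 0.0]
contact_force: [1.2, -0.9, -1.3]
grip_width: 0.0118
```

```bash
python3 -c "
from h import *
plan([.6647,.1766,.24],1.341)"
```

```text
tool x yaw now -1.8008 tool z [ 1.e-04  1.e-04 -1.e+00] pos [ 0.5993 -0.1092  0.2429] F [ 1.17 -0.89 -1.31] t 14.52 w 0.0118
turn about world z 0.0002 (tool z turn -0.0002)
shift tool after turn mm [-293.2    1.4    2.9] before turn [-293.2    1.5    2.9]
```

Emit:
{"name": "send_rows", "arguments": {
  "deltas": [
    [10,[-20,0.2,0],[0,0,0]],
    [10,[-35,0.2,0],[0,0,0]],
    [10,[-38,0.2,0],[0,0,0]],
    [10,[-38,0.2,0],[0,0,0]],
    [10,[-38,0.2,0],[0,0,0]]
  ]
}}

```text
time: 14.93
tool_pos: [0.6373, 0.0568, 0.2413]
tcp_rot: [-1.951, 2.462, -0.001]
contact_force: [0.6, 1.1, -1.5]
grip_width: 0.0118
```

Emit:
{"name": "send_rows", "arguments": {
  "deltas": [
    [10,[-38,0.3,0],[0,0,0]],
    [10,[-38,0,0],[0,0,0]],
    [10,[-30,0,0],[0,0,0]],
    [10,[-18,0,0],[0,0,0]],
    [10,[0,0,0],[0,0,0]]
  ]
}}

```text
time: 15.35
tool_pos: [0.6642, 0.1824, 0.2404]
tcp_rot: [-1.959, 2.455, 0.005]
contact_force: [-0.2, 0.7, -0.8]
grip_width: 0.0121
```

Emit:
{"name": "send_rows", "arguments": {
  "deltas": [
    [10,[0,0,0],[0,0,0]],
    [10,[0,0,0],[0,0,0]],
    [10,[0,0,0],[0,0,0]],
    [10,[0,0,0],[0,0,0]]
  ]
}}

```text
time: 15.68
tool_pos: [0.6655, 0.1744, 0.2407]
tcp_rot: [1.949, -2.464, 0.001]
contact_force: [-0.3, -0.2, -1.3]
grip_width: 0.0121
```

```bash
python3 -c "
from h import *
s=r.read_state(); im=r.grab_frame('wrist')[:,:,::-1]; cv2.imwrite('pics/w15.png',im)
import pickle; pickle.dump(s,open('s15.pkl','wb'))
cv2.imwrite('pics/w15c.png',cv2.resize(im[100:290,150:360],None,fx=3.1,fy=3.1,interpolation=cv2.INTER_CUBIC))
plan([.616,.1879,.25],1.341)
print(proj('wrist',[[.616,.1879,.109]],s))"
```

```text
tool x yaw now -1.8031 tool z [ 3.e-04 -5.e-04 -1.e+00] pos [0.6655 0.1746 0.2406] F [ 0.12  0.49 -0.87] t 15.73 w 0.0120
turn about world z 0.0025 (tool z turn -0.0025)
shift tool after turn mm [-1.7 51.2 -9.4] before turn [-1.5 51.2 -9.4]
[[253.05583299 232.44901231]]
```

View pics/w15c.png

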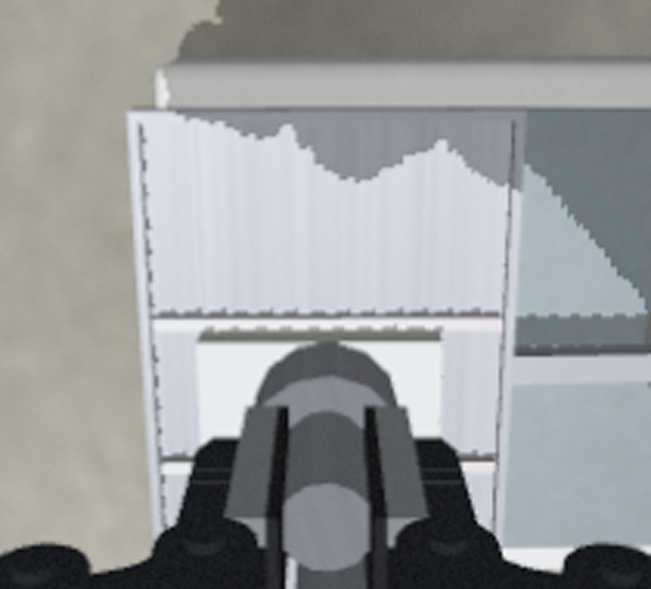

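```bash
python3 -c "
from h import *
import pickle; s=pickle.load(open('s15.pkl','rb'))
bx=np.array([np.cos(.2295),-np.sin(.2295),0])
f=lambda u,v:(u/3.1+150,v/3.1+100)
e=onz('wrist',[f(319.5,341),f(197,341),f(442,341)],.109,s); print(e.round(4), e[0]-.022*bx, np.linalg.norm(e[1]-e[2]))
plan([.6158,.1879,.135],1.341)"
```

```text
[[0.638  0.1826 0.109 ]
 [0.6465 0.2183 0.109 ]
 [0.6296 0.147  0.109 ]] [0.6166026 0.1876453 0.109    ] 0.07325545646989524
tool x yaw now -1.8031 tool z [ 3.e-04 -5.e-04 -1.e+00] pos [0.6655 0.1746 0.2406] F [ 0.12  0.49 -0.87] t 15.73 w 0.0120
turn about world z 0.0025 (tool z turn -0.0025)
shift tool after turn mm [ -1.6  51.4 105.6] before turn [ -1.5  51.5 105.6]
```

Emit:
{"name": "send_rows", "arguments": {
  "deltas": [
    [10,[-1.5,12,0],[0,0,0]],
    [10,[0,25,0],[0,0,0]],
    [10,[0,14,15],[0,0,0]],
    [10,[0,0,25],[0,0,0]],
    [10,[0,0,25],[0,0,0]]
  ]
}}

```text
time: 16.15
tool_pos: [0.6159, 0.1893, 0.1762]
tcp_rot: [-1.95, 2.46, -0.003]
contact_force: [1.6, 0.1, -0.9]
grip_width: 0.0117
```

Emit:
{"name": "send_rows", "arguments": {
  "deltas": [
    [10,[0,0,20],[0,0,0]],
    [10,[0,0,12],[0,0,0]],
    [10,[0,0,4],[0,0,0]],
    [10,[0,0,0],[0,0,0]],
    [10,[0,0,0],[0,0,0]]
  ]
}}

```text
time: 16.57
tool_pos: [0.6166, 0.1893, 0.1405]
tcp_rot: [-1.95, 2.461, -0.001]
contact_force: [1.2, 0.3, -0.6]
grip_width: 0.0119
```

```bash
python3 -c "
from h import *
s=r.read_state(); im=r.grab_frame('wrist')[:,:,::-1]; cv2.imwrite('pics/w16.png',im)
import pickle; pickle.dump(s,open('s16.pkl','wb'))
cv2.imwrite('pics/w16c.png',cv2.resize(im[100:290,150:360],None,fx=3.1,fy=3.1,interpolation=cv2.INTER_CUBIC))
plan([.6162,.1878,.135],1.341)"
```

```text
tool x yaw now -1.8013 tool z [ 1.9e-03  7.0e-04 -1.0e+00] pos [0.6168 0.1896 0.1408] F [ 0.69  0.15 -0.82] t 16.62 w 0.0118
turn about world z 0.0007 (tool z turn -0.0007)
shift tool after turn mm [1.8 0.2 5.8] before turn [1.9 0.2 5.8]
```

View pics/w16c.png

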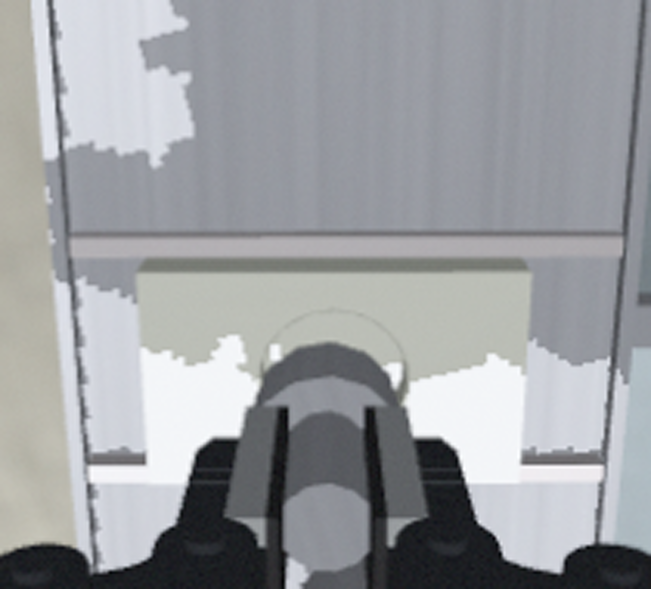

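```bash
python3 -c "
from h import *
import pickle; s=pickle.load(open('s16.pkl','rb'))
bx=np.array([np.cos(.2295),-np.sin(.2295),0])
f=lambda u,v:(u/3.1+150,v/3.1+100)
e=onz('wrist',[f(334.5,270),f(138,270),f(531,270),f(334,310)],.109,s); print(np.linalg.norm(e[1]-e[2]), e[0]-.022*bx, e[3]-.01425*bx)
plan([.6160,.1878,.135],1.341)"
```

```text
0.07292725529781295 [0.61665666 0.18767181 0.109     ] [0.6166193  0.18776231 0.109     ]
tool x yaw now -1.8013 tool z [ 1.9e-03  7.0e-04 -1.0e+00] pos [0.6168 0.1896 0.1408] F [ 0.69  0.15 -0.82] t 16.62 w 0.0118
turn about world z 0.0007 (tool z turn -0.0007)
shift tool after turn mm [1.9 0.4 5.8] before turn [1.9 0.4 5.8]
```

Emit:
{"name": "send_rows", "arguments": {
  "deltas": [
    [10,[1,0,1],[0,0,0]],
    [10,[0.8,0,1],[0,0,0]],
    [10,[0,0,1],[0,0,0]],
    [10,[0,0,0],[0,0,0]],
    [10,[0,0,0],[0,0,0]]
  ]
}}

```text
time: 17.03
tool_pos: [0.6156, 0.1876, 0.1364]
tcp_rot: [-1.951, 2.462, 0.0]
contact_force: [0.1, -0.1, -1.3]
grip_width: 0.0117
```

```bash
python3 -c "
from h import *
plan([.6166,.1877,.131],1.341)"
```

```text
tool x yaw now -1.8011 tool z [ 1.e-04  1.e-04 -1.e+00] pos [0.6156 0.1876 0.1364] F [ 0.11 -0.13 -1.3 ] t 17.03 w 0.0117
turn about world z 0.0005 (tool z turn -0.0005)
shift tool after turn mm [-0.4 -1.   5.4] before turn [-0.4 -1.   5.4]
```

Emit:
{"name": "send_rows", "arguments": {
  "deltas": [
    [10,[-0.3,-0.9,1],[0,0,0]],
    [10,[0,0,2],[0,0,0]],
    [10,[0,0,1.5],[0,0,0]],
    [10,[0,0,0],[0,0,0]],
    [10,[0,0,0],[0,0,0]]
  ]
}}

```text
time: 17.45
tool_pos: [0.6164, 0.1876, 0.1316]
tcp_rot: [1.951, -2.462, -0.0]
contact_force: [0.1, 0.2, -0.3]
grip_width: 0.0119
```

```bash
python3 -c "
from h import *
s=r.read_state(); im=r.grab_frame('wrist')[:,:,::-1]; cv2.imwrite('pics/w17.png',im)
cv2.imwrite('pics/w17c.png',cv2.resize(im[100:290,150:360],None,fx=3.1,fy=3.1,interpolation=cv2.INTER_CUBIC))
plan([.6166,.1877,.131],1.341)"
```

```text
tool x yaw now -1.8010 tool z [-2.e-04  0.e+00 -1.e+00] pos [0.6165 0.1876 0.1317] F [ 0.14  0.42 -0.97] t 17.50 w 0.0117
turn about world z 0.0004 (tool z turn -0.0004)
shift tool after turn mm [-0.1 -0.1  0.7] before turn [-0.1 -0.1  0.7]
```

View pics/w17c.png

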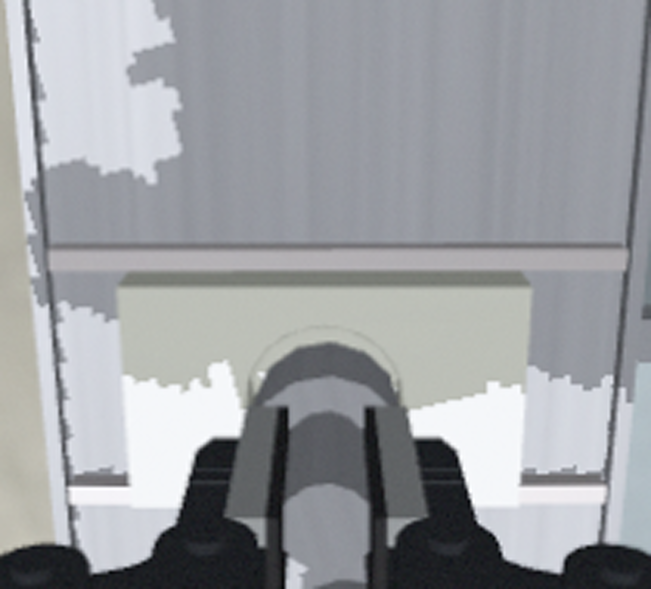

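Emit:
{"name": "send_rows", "arguments": {
  "deltas": [
    [10,[0,0,1.5],[0,0,0]],
    [10,[0,0,1.5],[0,0,0]],
    [10,[0,0,1.5],[0,0,0]],
    [10,[0,0,0],[0,0,0]],
    [10,[0,0,0],[0,0,0]]
  ]
}}

```text
time: 17.92
tool_pos: [0.6164, 0.1876, 0.1272]
tcp_rot: [1.951, -2.462, -0.0]
contact_force: [-1.2, -0.5, -2.0]
grip_width: 0.0117
```

Emit:
{"name": "send_rows", "arguments": {
  "deltas": [
    [10,[0,0,1.5],[0,0,0]],
    [10,[0,0,1.5],[0,0,0]],
    [10,[0,0,1.5],[0,0,0]],
    [10,[0,0,0],[0,0,0]],
    [10,[0,0,0],[0,0,0]]
  ]
}}

```text
time: 18.33
tool_pos: [0.6164, 0.1876, 0.1227]
tcp_rot: [1.952, -2.462, -0.0]
contact_force: [-0.3, -0.1, -0.5]
grip_width: 0.0118
```

```bash
python3 -c "
from h import *
s=r.read_state(); im=r.grab_frame('wrist')[:,:,::-1]; cv2.imwrite('pics/w18.png',im)
cv2.imwrite('pics/w18c.png',cv2.resize(im[100:290,150:360],None,fx=3.1,fy=3.1,interpolation=cv2.INTER_CUBIC))
plan([.6166,.1877,.1173],1.341)"
```

```text
tool x yaw now -1.8011 tool z [-1.e-04  0.e+00 -1.e+00] pos [0.6165 0.1876 0.1228] F [-0.13 -0.63 -1.49] t 18.38 w 0.0117
turn about world z 0.0005 (tool z turn -0.0005)
shift tool after turn mm [-0.1 -0.1  5.5] before turn [-0.1 -0.1  5.5]
```

View pics/w18c.png

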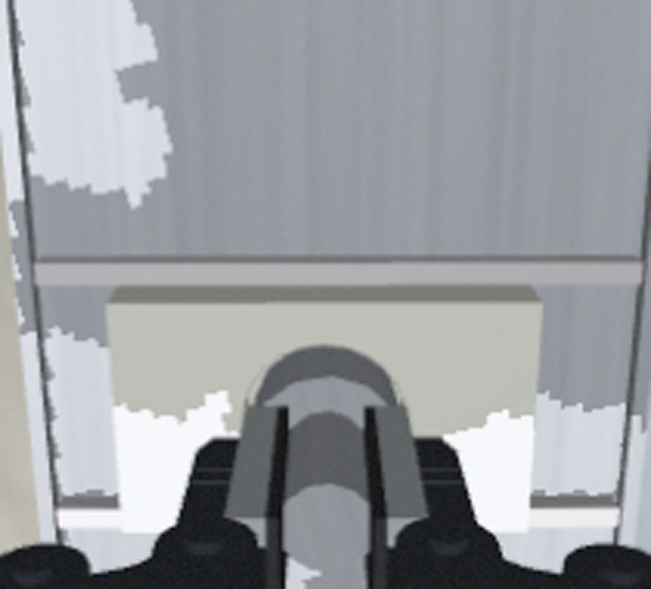

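Emit:
{"name": "send_rows", "arguments": {
  "deltas": [
    [10,[0,0,1.5],[0,0,0]],
    [10,[0,0,1.5],[0,0,0]],
    [10,[0,0,1.5],[0,0,0]],
    [10,[0,0,1],[0,0,0]],
    [10,[0,0,0],[0,0,0]]
  ]
}}

```text
time: 18.8
tool_pos: [0.6163, 0.1876, 0.117]
tcp_rot: [1.951, -2.462, -0.0]
contact_force: [-0.4, -0.9, -2.3]
grip_width: 0.0121
```

Emit:
{"name": "send_rows", "arguments": {
  "deltas": [
    [10,[0,0,1],[0,0,0]],
    [10,[0,0,1.5],[0,0,0]],
    [10,[0,0,1.5],[0,0,0]],
    [10,[0,0,0],[0,0,0]],
    [10,[0,0,0],[0,0,0]]
  ]
}}

```text
time: 19.22
tool_pos: [0.6164, 0.1876, 0.1132]
tcp_rot: [1.951, -2.462, -0.0]
contact_force: [-0.8, -0.1, -0.2]
grip_width: 0.0119
```

```bash
python3 -c "
from h import *
s=r.read_state(); im=r.grab_frame('wrist')[:,:,::-1]; cv2.imwrite('pics/w19.png',im)
cv2.imwrite('pics/w19c.png',cv2.resize(im[100:290,150:360],None,fx=3.1,fy=3.1,interpolation=cv2.INTER_CUBIC))
plan([.6166,.1877,.1173],1.341)"
```

```text
tool x yaw now -1.8010 tool z [-2.e-04 -0.e+00 -1.e+00] pos [0.6164 0.1876 0.1133] F [-0.57  0.37 -0.8 ] t 19.27 w 0.0116
turn about world z 0.0004 (tool z turn -0.0004)
shift tool after turn mm [-0.1 -0.1 -4. ] before turn [-0.1 -0.1 -4. ]
```

View pics/w19c.png

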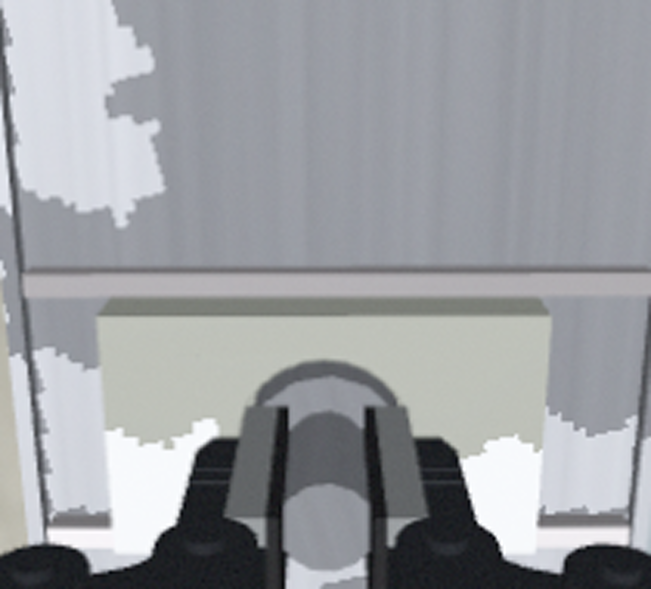

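Emit:
{"name": "send_rows", "arguments": {
  "deltas": [
    [10,[0,0,1],[0,0,0]],
    [10,[0,0,0],[0,0,0]],
    [30,[0,0,0],[0,0,0]],
    [30,[0,0,0],[0,0,0]],
    [30,[0,0,0],[0,0,0]]
  ]
}}

```text
time: 19.68
tool_pos: [0.6166, 0.1877, 0.1125]
tcp_rot: [-1.951, 2.462, -0.0]
contact_force: [1.0, -0.2, 0.1]
grip_width: 0.0299
```

Emit:
{"name": "send_rows", "arguments": {
  "deltas": [
    [40,[0,0,0],[0,0,0]],
    [40,[0,0,-2],[0,0,0]],
    [40,[0,0,-5],[0,0,0]],
    [40,[0,0,-10],[0,0,0]],
    [40,[0,0,-20],[0,0,0]]
  ]
}}

```text
time: 20.1
tool_pos: [0.6155, 0.1872, 0.1484]
tcp_rot: [1.95, -2.46, -0.002]
contact_force: [-1.0, -1.0, 0.5]
grip_width: 0.0402
```

Emit:
{"name": "send_rows", "arguments": {
  "deltas": [
    [40,[0,0,-30],[0,0,0]],
    [40,[0,0,-35],[0,0,0]],
    [40,[0,-10,-30],[0,0,0]],
    [40,[0,-10,-20],[0,0,0]],
    [40,[0,0,-10],[0,0,0]]
  ]
}}

```text
time: 20.52
tool_pos: [0.6382, 0.1826, 0.2788]
tcp_rot: [-1.946, 2.46, -0.004]
contact_force: [-0.2, -0.6, -0.2]
grip_width: 0.04
```

```bash
python3 -c "
from h import *
s=r.read_state(); im=r.grab_frame('wrist')[:,:,::-1]; cv2.imwrite('pics/w20.png',im)
plan([.6166,.1877,.1173],1.341)
t=r.grab_frame('scene')[:,:,::-1];cv2.imwrite('pics/sc20.png',t)
cv2.imwrite('pics/sc20c.png',cv2.resize(t[155:285,185:345],None,fx=4.6,fy=4.6,interpolation=cv2.INTER_CUBIC))"
```

```text
tool x yaw now -1.8020 tool z [ 0.0052  0.0016 -1.    ] pos [0.6375 0.1832 0.2789] F [-0.25  0.45  1.46] t 20.57 w 0.0399
turn about world z 0.0014 (tool z turn -0.0014)
shift tool after turn mm [  0.4  21.3 161.6] before turn [  0.9  22.1 161.5]
```

View pics/w20.png

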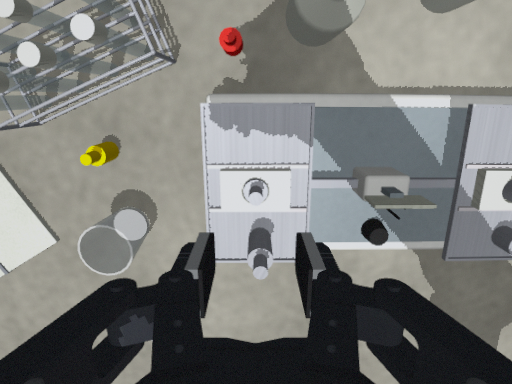

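View pics/sc20c.png

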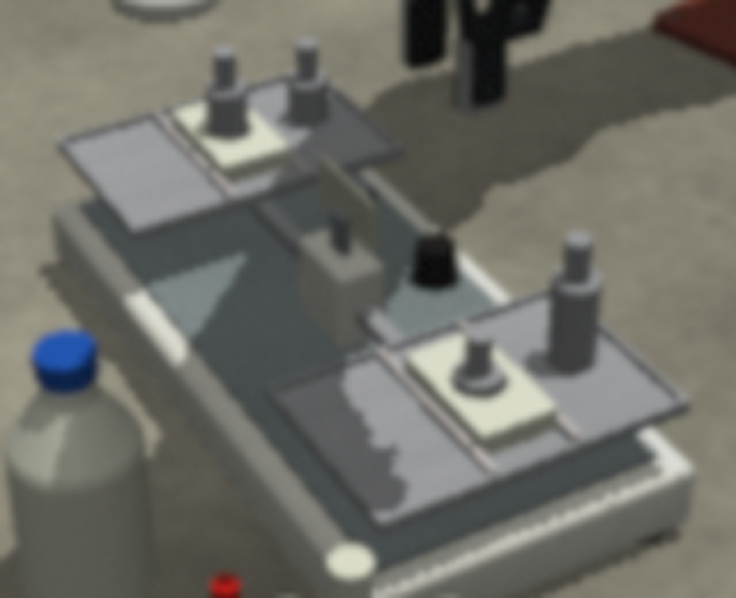

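```bash
python3 -c "
from h import *
g=lambda u,v:(u/4.6+185,v/4.6+155)
b=.2295; bx=np.array([np.cos(b),-np.sin(b)]);by=np.array([np.sin(b),np.cos(b)])
cL=np.array([.615,.185]);cR=np.array([.5516,-.0878])
for n,c,q,obs0,obs in (('L near-out',cL,-.09*bx+.058*by,(685,425),(688,405)),('L far-out',cL,.09*bx+.058*by,(383,543),(383,523)),('R far-out',cR,.09*bx-.058*by,None,None),('R far-in',cR,.09*bx+.058*by,(135,215),(135,231)),('R near-out',cR,-.09*bx-.058*by,(60,132),(62,148))):
  for z in (.082,.094,.106):
    p=proj('scene',[[*(c+q),z]])[0]; print(n,z,((p-[185,155])*4.6).round(0),obs0,obs)
"
```

```text
L near-out 0.082 [687. 417.] (685, 425) (688, 405)
L near-out 0.094 [689. 398.] (685, 425) (688, 405)
L near-out 0.106 [692. 380.] (685, 425) (688, 405)
L far-out 0.082 [380. 540.] (383, 543) (383, 523)
L far-out 0.094 [380. 521.] (383, 543) (383, 523)
L far-out 0.106 [380. 502.] (383, 543) (383, 523)
R far-out 0.082 [ 58. 153.] None None
R far-out 0.094 [ 57. 136.] None None
R far-out 0.106 [ 55. 120.] None None
R far-in 0.082 [135. 245.] (135, 215) (135, 231)
R far-in 0.094 [133. 228.] (135, 215) (135, 231)
R far-in 0.106 [132. 210.] (135, 215) (135, 231)
R near-out 0.082 [313.  80.] (60, 132) (62, 148)
R near-out 0.094 [313.  64.] (60, 132) (62, 148)
R near-out 0.106 [313.  48.] (60, 132) (62, 148)
```

Emit:
{"name": "send_rows", "arguments": {
  "deltas": [
    [40,[0,0,0],[0,0,0]],
    [40,[0,0,0],[0,0,0]],
    [40,[0,0,0],[0,0,0]],
    [40,[0,0,0],[0,0,0]],
    [40,[0,0,0],[0,0,0]]
  ]
}}

```text
time: 21.03
tool_pos: [0.6356, 0.183, 0.2735]
tcp_rot: [1.951, -2.461, -0.001]
contact_force: [0.5, -1.4, -0.1]
grip_width: 0.04
```

```bash
python3 -c "
from h import *
plan([.6166,.1877,.1173],1.341)
t=r.grab_frame('scene')[:,:,::-1]
cv2.imwrite('pics/sc21c.png',cv2.resize(t[155:285,185:345],None,fx=4.6,fy=4.6,interpolation=cv2.INTER_CUBIC))
w=r.grab_frame('wrist')[:,:,::-1]
cv2.imwrite('pics/w21c.png',cv2.resize(w[90:280,190:330],None,fx=3.1,fy=3.1,interpolation=cv2.INTER_CUBIC))"
```

```text
tool x yaw now -1.8008 tool z [-1.2e-03 -3.0e-04 -1.0e+00] pos [0.6356 0.183  0.2735] F [ 0.48 -1.42 -0.12] t 21.03 w 0.0400
turn about world z 0.0002 (tool z turn -0.0002)
shift tool after turn mm [ -0.2  19.5 156.2] before turn [ -0.3  19.4 156.3]
```

View pics/sc21c.png

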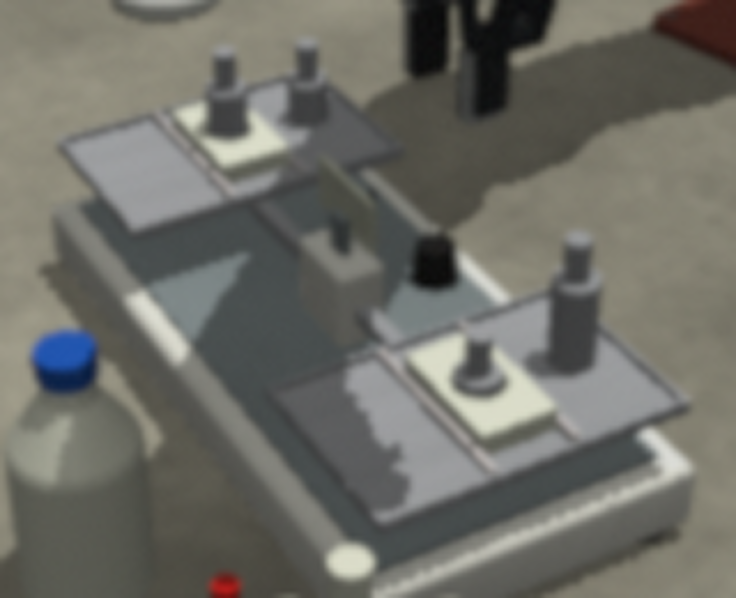

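View pics/w21c.png

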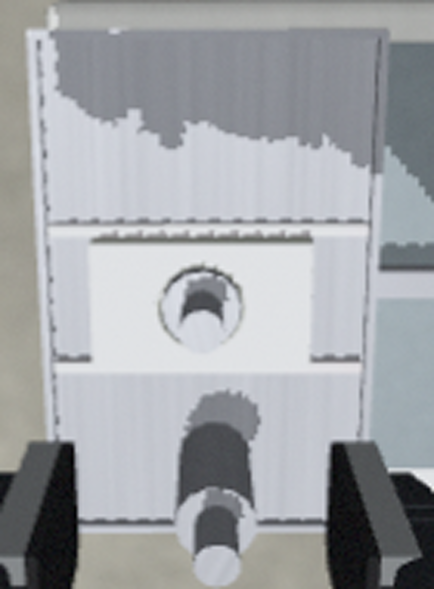

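```bash
python3 -c "
from h import *
print(r.finish_job())"
```

```text
the job is handed in; nothing more can be done
None
```

I exchanged the 200 g weight from the left pan with the 100 g weight from the right, and both now sit in the bore of the other pan's block. That puts 350 g on each side (100 + 250 left, 200 + 150 right). I handed the job in at about 21 s, and no verdict was reported.

- **Seating:** each weight met the bore floor within about 1 mm of the expected height, not at the block's top. The wrist-force readings during seating stayed around 3 N or less. In the last pictures both stand upright in their bores, and the 250 g and 150 g weights stand upright on their trays.
- **Level:** in the scene view the tray corners moved about 20 px (left) and 16 px (right), against about 19 and 17 px predicted for the 12 mm back to level. I could only read this to about 1 mm, against the 1.7 mm allowed by the 0.012 rad limit. The last two scene pictures looked the same, so the pans had settled.
- **Bystanders and contact:** the stopper and one bottle look unmoved in the last scene crop. I did not measure the bystanders one by one. At hand-in the gripper was open, above the pans and touching nothing.
- **Disagreements:** the first positions from the top and scene cameras differed by up to about 11 mm from each other. I worked from the wrist camera instead, whose readings of the bores agreed within about 1.5 mm.

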